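Hang a tape roll on the carousel's empty arm

TASK

Put the blue roll of tape away on the tape carousel: turn the carousel until its empty arm points to the white front mark on the foot and lock it there with the red knob, so that it cannot swing away, then press the roll onto that arm, past the spring catch, until it sits fully home against the collar, firmly but without forcing it. Leave the carousel locked and the ink bottle and glue stick undisturbed.

Things in the scene. Friction and masses are not known exactly. Their poses are not given: they have to be found in the camera images.
- carousel_base: fixed black round foot (diameter 170, 27 high) with upright post of a four-arm tape carousel, 232 mm high in all. Origin: centre of its underside, z up along the carousel's axis; its -x axis is the FRONT, marked by a white bar on the foot, roughly towards the robot. The post carries the lock's bracket, at the rear left (+x, +y).
- carousel (a joint): turn of the wooden carousel, rad, counter-clockwise from above, endless; light friction (0.08 N m), stays where left. 0 or a full turn: empty arm to the front. Four arms at quarter turns, three hold fixed rolls (up to 53 dia). Each arm's bare end may be pushed sideways, as at 95 to 100 mm from the axis, where its centre is 183 to 189 high.
- free_arm (a point): the empty arm: bare wooden dowel, diameter 22, rounded end, sloping up and outwards, 40 degrees off vertical. Origin: centre of the outer face of its collar (diameter 36, the seat of a roll), 54.6 from the carousel's axis, 135 high; its z axis points out along the dowel, which ends 80 from the seat.
- free_arm_tip (a point): outermost point of the empty arm's rounded end, 106 from the carousel's axis, 196 high
- lock_knob (a joint): red wing knob and pawl above the slotted aluminium disc (diameter 112). 0 free, 0.6 locked; clockwise from above locks. The pawl's steel pin (diameter 10, slot 11.6, rounded mouth) enters the rear slot only with an arm within about 5 degrees of the front, and draws it true; else the pin meets the rim and the knob stops near 0.25. Friction 0.05 N m, no spring.
- lock_grip (a point): centre of the lock knob's wing, on the knob's axis, 220 high, at x +47, y +42 in the base's frame. The wing is 12 thick, 42 long, 24 high (208 to 232); its long direction is the base's y axis when locked and is turned counter-clockwise by (0.6 - lock_knob) before that.
- free_arm_catch (a point): on the empty arm's axis, 22.5 out from the seat, between two spring balls that stand 3.5 out of the dowel on either side (free_arm +-y). A roll does not slip past by its weight: it takes some 6 to 14 N along the dowel (push until it gives), then it snaps home to the seat.
- tape_roll: loose blue roll of paper tape with a cardboard core, lying flat: outside 54, hole 26, 18 wide, 35 to 70 g. Origin: centre of its underside, z along its axis. Either face may go first.
- roll_center (a point): centre of the roll, half way through its width
- ink_bottle: loose square dark blue ink bottle with black cap, 46 x 46 x 57, upright; origin under its centre. Bystander
- glue_stick: loose glue stick, diameter 26, 95 high, upright; origin under its centre. Bystander

How it is judged:
By the outcome, as a careful person would: the job done as asked, in the order asked, and still so for the second after the job is handed in, with the robot touching nothing.
It also fails if it takes over 67 s, if anything falls off the work surface, if the arm or the gripper's body presses on something with over 40 N, if the wrist force passes 120 N, or if a joint passes its speed limit or range.

ROBOT

A 6-joint arm with a two-finger parallel gripper is mounted at the origin on the work surface; the furniture and walls round the work are solid. World frame = base frame: x ahead of the robot, y to its left, z up, the work surface at z = 0. Lengths are in m, angles in rad, forces in N, time in s.
With the tool pointing down it reaches from about 0.25 to 0.775 m from the base axis. Payload 4 kg.
Tool frame: the origin (TCP) lies midway between the tips of the shut fingers; the grasp point (between the pads) lies 19 mm behind it (arm.grip_depth is the distance from the TCP to the grasp point, in m); z points along the fingers, y is the line along which they close (so a half turn about z gives the same grasp; the last joint's range is limited). The gripper opens to 94 mm and grips with 3 to 60 N. Pads are 16 mm wide; open, the fingers measure 119 mm over their backs; the gripper's body (75 mm by 177 mm) begins 78 mm behind the grasp point.
Start: joints at [1.217, 0.087, 1.371, -0, 1.684, -0.103], TCP at [0.137, 0.533, 0.206] pointing down, gripper open.
Joint ranges: [-3.1, 3.1], [-0.76, 2.03], [0.27, 2.55], [-1.08, 4.22], [0.17, 2.65], [-2.57, 2.57]. Speed limits (rad/s): [2.79, 2.79, 3.14, 3.14, 3.14, 3.14].

INTERFACE

Orientations are given as [roll, pitch, yaw] about the fixed x, y, z axes, in that order (R = Rz(yaw) Ry(pitch) Rx(roll)).
In Python, from bench import status, vision, arm gives the robot as it stands. The module is installed in compiled form; this text tells all that it offers.
- The arm moves only by the tool jog_arm, never from a script. Its argument "plan" is a list of rows, each an object with "delta_pos": the shift along the tool's x, y, z as a fraction of full scale, a list of three; "dr": the turn, a rotation vector about the tool's x, y, z as a fraction of full scale, a list of three; "gripper": the closure in counts, from 0 (fully open) to 255 (shut). A call has 1 to 5 rows; each row is the pose to reach, as a shift and turn from the pose commanded when the call began, along the tool's axes at that moment, turning the shorter way round; what a row does not reach only later rows make up. Full scale, the value 1, is 500 mm for a shift and 360 degrees for a turn. A row lasts 1/8 s, in which the tool goes at most 62.5 mm and 10.7 degrees, less where a joint would pass 70% of its speed; a pose out of reach is approached as far as the arm can. A call with a number of a shift or a turn outside -1 to 1 is refused whole. A call with a gripper value outside its range is refused whole. The fingers move at their own pace and stop on an object; the grip force is fixed at half the most. Time passes only in rows, so rows that repeat a pose let the fingers close. It gives the time, the measured TCP pose, the force, the opening and the grip force at its end, in the units of the state.
- status.sense(): the state, without advancing time (a new reading comes with each control period).
- vision.get_image(name): name is "scene" or "top"; returns a dict with "pixels" (384x512x3 uint8, red, green, blue), "depth" (384x512 float32, m along the optical axis (not along the pixel's ray), 0 where there is no reading), "fx", "fy", "cx", "cy" (pixels), "R" (3x3) and "t" (3): a world point X has camera coordinates R X + t. Camera axes: x right, y down, z forward; pixel columns grow to the right and rows downward; lengths in m; the calibration is good to about 2 mm. A picture is of the moment at which its call begins.
- arm.finish_job(): hands the job in; it is judged then, once.
The state is a dict: "clock": time; "joint_pos": joint angles; "qvel": joint speeds; "joint_efforts": joint torques, N m; "position": TCP position; "eef_rot": TCP orientation; "wrist_force": force on the tool from outside, world axes, zero at the start; "ft_torque": the same for the moment, N m; "finger_gap": finger opening in m; "finger_force": force on a finger pad.
Only numpy, scipy, OpenCV 4.12 (cv2) and the standard library are available. Lean on these libraries where they do the work, as an engineer would, in place of code of your own. Each camera call takes 0.05 s, during which the arm holds its last target. There are 200 camera calls.

## Working session

There is one attempt and no reset: what is moved stays moved. The work goes in short steps, Python scripts to look and compute and a tool call to move; the robot and the scene stay as the last step left them, time stands still between calls to the robot, and variables do not carry over. Pictures are saved under pics/ and viewed, at most 10 in all, crops included, and the job is handed in when it is done.

Besides the shell and the picture viewer there is one more tool, called after "Call:" as a command line: name --argument value ..., lists and objects as JSON in quotes. jog_arm: Moves the arm, as the interface text tells. Its arguments: {"type":"object","properties":{"plan":{"type":"array","items":{"type":"object","properties":{"delta_pos":{"type":"array","items":{"type":"number"}},"dr":{"type":"array","items":{"type":"number"}},"gripper":{"type":"number"}}}}},"required":["plan"]}

```bash
mkdir -p pics
cat > h.py <<'E'
from bench import status, vision, arm
import numpy as np, cv2
from scipy.spatial.transform import Rotation as Ro
def snap(name,fn):
    im=vision.get_image(name); np.savez('pics/'+fn+'.npz',**im)
    cv2.imwrite('pics/'+fn+'.png',im['pixels'][:,:,::-1]); return im
def world(im,u,v,d=None):
    d=im['depth'][int(v),int(u)] if d is None else d
    c=np.array([(u-im['cx'])/im['fx']*d,(v-im['cy'])/im['fy']*d,d]); return np.array(im['R']).T@(c-im['t'])
def proj(im,X):
    c=np.array(im['R'])@X+im['t']; return im['fx']*c[0]/c[2]+im['cx'],im['fy']*c[1]/c[2]+im['cy']
def onz(im,u,v,z):
    R=np.array(im['R']);o=-R.T@im['t'];r=R.T@np.array([(u-im['cx'])/im['fx'],(v-im['cy'])/im['fy'],1]);return o+r*(z-o[2])/r[2]
E
python3 - <<'E'
from h import *
for n in ['top','scene']:
    im=snap(n,n+'0'); print(n,im['fx'],im['R'],im['t'])
print(status.sense())
a=cv2.imread('pics/top0.png');b=cv2.imread('pics/scene0.png')
cv2.imwrite('pics/both.png',cv2.resize(np.vstack([a,b]),None,fx=.78,fy=.78))
E
```

```text
top 431.0606295025195 [[-0.50419309 -0.8635379  -0.00957247]
 [-0.77305143  0.45624625 -0.44071629]
 [ 0.38494262 -0.2148061  -0.89759541]] [0.12578835 0.55298313 0.85035281]
scene 441.75327269499485 [[-0.77875134 -0.62730902  0.0054544 ]
 [-0.42791953  0.52482812 -0.73582628]
 [ 0.45872784 -0.57535974 -0.67714839]] [0.31232436 0.3983532  0.65064901]
{'clock': 0.1, 'joint_pos': array([ 1.21690802e+00,  8.78864920e-02,  1.37210369e+00, -1.67304058e-05,
        1.68360204e+00, -1.03097049e-01]), 'qvel': array([-6.08408502e-04,  6.30226554e-05, -2.87705810e-03,  1.91502032e-03,
       -1.76630523e-03, -1.42194645e-03]), 'joint_efforts': array([ 1.80589457e-03, -3.41252697e+01, -3.03300548e+01,  7.20340339e-02,
        3.04212095e-02, -9.69359121e-05]), 'position': array([0.1363287 , 0.53232169, 0.20441799]), 'eef_rot': array([-3.13960200e+00, -1.89244444e-04,  2.89079934e+00]), 'wrist_force': array([-0.53262226,  0.36088127, -0.26575183]), 'ft_torque': array([-0.00103786,  0.04977921, -0.01636707]), 'finger_force': 0.0, 'finger_gap': 0.09377501365545976}
```

View pics/top0.png

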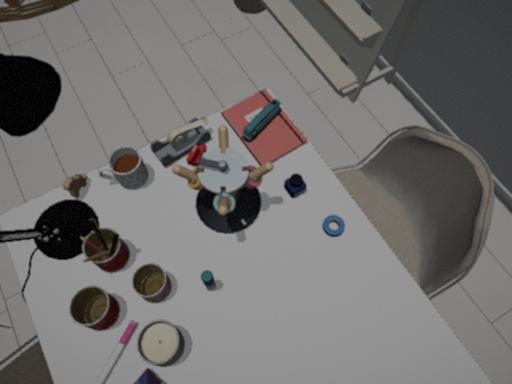

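View pics/scene0.png

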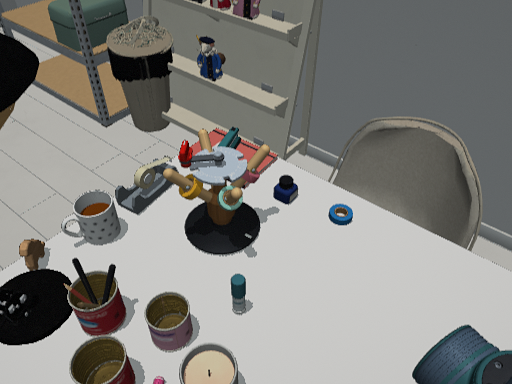

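The top view shows the carousel near (228,195), the roll at (333,226), ink at (295,185), glue at (208,278) and the red knob at (197,155). I'll enlarge it for detail.

Run:
```python
from h import *
a=cv2.imread('pics/top0.png')[110:250,150:350];b=cv2.imread('pics/scene0.png')[115:265,150:360]
a=cv2.resize(a,(800,560),interpolation=3)
b=cv2.resize(b,(798,570),interpolation=3)
cv2.imwrite('pics/ca.png',a);cv2.imwrite('pics/cb.png',b)
im=dict(np.load('pics/top0.npz'));sc=dict(np.load('pics/scene0.npz'))
for n,u,v,z in [('roll',333.5,226,.015),('ink',295,185,.05),('glue',208,278,.09),('knob',197,155,.22),('foot',229,203,.025),('mug',128,168,.09),('tapeD',180,142,.05)]:
    print(n,onz(im,u,v,z).round(3),world(im,u,v).round(3))
for n,u,v,z in [('roll',341,213,.018),('knob',186,154,.22),('glue',238,280,.09),('foot',222,226,.027)]:
    print('s',n,onz(sc,u,v,z).round(3),world(sc,u,v).round(3))
```

```text
roll [ 0.399 -0.31   0.015] [ 0.403 -0.316 -0.   ]
ink [ 0.529 -0.278  0.05 ] [ 0.529 -0.278  0.049]
glue [0.42  0.017 0.09 ] [0.419 0.017 0.094]
knob [ 0.629 -0.081  0.22 ] [ 0.632 -0.082  0.214]
foot [ 0.58  -0.117  0.025] [ 0.524 -0.097  0.156]
mug [0.759 0.06  0.09 ] [0.782 0.061 0.054]
tapeD [ 0.787 -0.087  0.05 ] [ 0.794 -0.088  0.039]
s roll [ 0.399 -0.309  0.018] [ 0.406 -0.325  0.002]
s knob [ 0.624 -0.07   0.22 ] [ 0.624 -0.07   0.221]
s glue [0.426 0.016 0.09 ] [0.423 0.019 0.096]
s foot [ 0.575 -0.104  0.027] [ 0.577 -0.105  0.025]
```

View pics/ca.png

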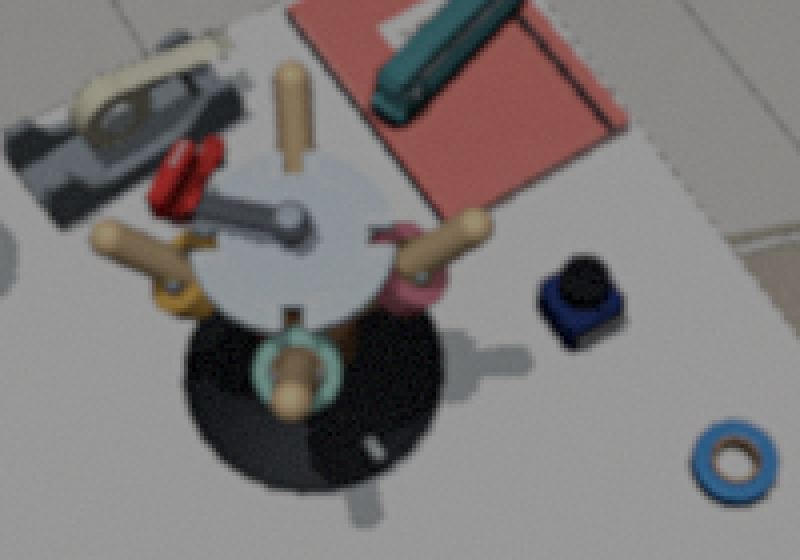

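View pics/cb.png

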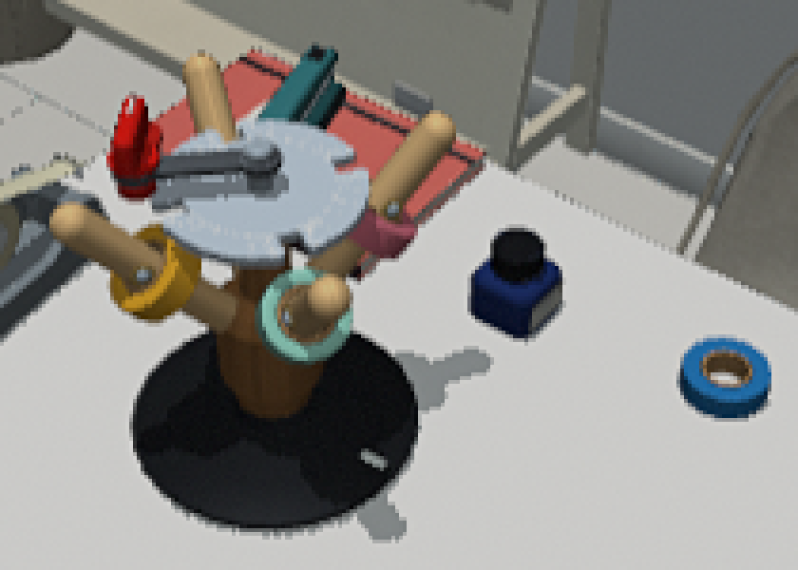

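The rear arm, at (292,75..165) in crop 1, is the bare one. The mark is at crop (375,447), and the knob wing is at the upper left of the disc. Next I'll fit the base pose.

Run:
```python
from h import *
from scipy.optimize import least_squares
im=dict(np.load('pics/top0.npz'));sc=dict(np.load('pics/scene0.npz'))
def cloud(im):
    v,u=np.mgrid[0:384,0:512];d=im['depth']
    c=np.stack([(u-im['cx'])/im['fx']*d,(v-im['cy'])/im['fy']*d,d],-1)
    return (c-im['t'])@np.array(im['R'])
mk=[]
for n,im_ in (('t',im),('s',sc)):
    P=cloud(im_);g=im_['pixels'].astype(int).sum(-1)
    m=(g<120)&(abs(P[...,2]-.024)<.012)&(np.hypot(P[...,0]-.575,P[...,1]+.11)<.12)
    q=P[m];
    pts=q[:,:2].astype(np.float32);(c,r)=cv2.minEnclosingCircle(pts);print(n,m.sum(),c,r,np.median(q[:,2]))
    m=(P[...,2]>.17)&(P[...,2]<.215)&(np.hypot(P[...,0]-.575,P[...,1]+.11)<.07)&(abs(P[...,2]-.1)>0)
    p=im_['pixels'].astype(int); m&=(p.max(-1)-p.min(-1)<40)
    q=P[m]; print(' disc',q.shape,np.median(q[:,2]),cv2.minEnclosingCircle(q[:,:2].astype(np.float32)))
def ca(u,v):return (150+u/4-.375,110+v/4-.375)
def cb(u,v):return (150+u/3.8-.37,115+v/3.8-.37)
T=[ca(292,75),ca(106,237),ca(292,402),ca(478,222)]
S=[cb(200,68),cb(73,223),cb(330,297),cb(436,130)]
t=[onz(im,*p,.188) for p in T];s=[onz(sc,*p,.188) for p in S]
print(np.round(t,4));print(np.round(s,4))
for w in (t,s):
    w=np.array(w)[:,:2];c=w.mean(0);e=w-c;print(c,np.hypot(*e.T),np.degrees(np.arctan2(e[:,1],e[:,0])))
print('mark',onz(im,*ca(375,447),.027),onz(sc,*cb(374,459),.027))
# wing ends top: ca
for p in [(183,150),(213,145),(160,205),(190,210),(180,185)]: print('w',p,onz(im,*ca(*p),.225).round(4),world(im,*ca(*p)).round(4))
# roll centroid
for n,im_ in (('t',im),('s',sc)):
    hsv=cv2.cvtColor(im_['pixels'],cv2.COLOR_RGB2HSV)
    m=cv2.inRange(hsv,(98,140,90),(112,255,255));P=cloud(im_);m=(m>0)&(P[...,2]>.01)&(P[...,2]<.03)
    q=P[m&(np.hypot(P[...,0]-.4,P[...,1]+.31)<.05)];print('roll',n,len(q),np.median(q[:,2]))
    q=q[q[:,2]>.015];print(cv2.minEnclosingCircle(q[:,:2].astype(np.float32)),q.mean(0))
```

```text
t 1234 (0.5878068804740906, -0.11757226288318634) 0.08002153038978577 0.015471327430240912
 disc (1771, 3) 0.1815001540356593 ((0.575037956237793, -0.10981650650501251), 0.06997022032737732)
s 2099 (0.5882038474082947, -0.11704184114933014) 0.08248879015445709 0.01640390663412838
 disc (1672, 3) 0.18229556499553418 ((0.5769872665405273, -0.11026209592819214), 0.06874317675828934)
[[ 0.6807 -0.1682  0.188 ]
 [ 0.6398 -0.0315  0.188 ]
 [ 0.5031 -0.0723  0.188 ]
 [ 0.5452 -0.2099  0.188 ]]
[[ 0.6822 -0.171   0.188 ]
 [ 0.6388 -0.0348  0.188 ]
 [ 0.5044 -0.0746  0.188 ]
 [ 0.5456 -0.2094  0.188 ]]
[ 0.59219883 -0.12049539] [0.10051062 0.10089236 0.10126989 0.10099984] [ -28.34405828   61.83763038  151.59810799 -117.73185859]
[ 0.59275503 -0.122462  ] [0.10175725 0.09901478 0.10045371 0.09892753] [ -28.48260411   62.2638691   151.56237148 -118.49048242]
mark [ 0.51780368 -0.12367204  0.027     ] [ 0.51434365 -0.11841382  0.027     ]
w (183, 150) [ 0.645  -0.0864  0.225 ] [ 0.6416 -0.0856  0.2305]
w (213, 145) [ 0.6397 -0.1016  0.225 ] [ 0.6602 -0.1076  0.1913]
w (160, 205) [ 0.6212 -0.061   0.225 ] [ 0.6204 -0.0608  0.2264]
w (190, 210) [ 0.6105 -0.0731  0.225 ] [ 0.6219 -0.076   0.205 ]
w (180, 185) [ 0.6266 -0.0754  0.225 ] [ 0.6255 -0.0751  0.2269]
roll t 148 0.016647755227222224
((0.40061214566230774, -0.31164899468421936), 0.02503020130097866) [ 0.40038992 -0.30971512  0.01717935]
roll s 182 0.01766371161911802
((0.40019235014915466, -0.31195536255836487), 0.027035076171159744) [ 0.3997267  -0.30989359  0.01780124]
```

Run:
```python
from h import *
im=dict(np.load('pics/top0.npz'));sc=dict(np.load('pics/scene0.npz'))
def cloud(im):
    v,u=np.mgrid[0:384,0:512];d=im['depth']
    c=np.stack([(u-im['cx'])/im['fx']*d,(v-im['cy'])/im['fy']*d,d],-1)
    return (c-im['t'])@np.array(im['R'])
C=np.array([.5925,-.1215])
for i in (im,sc):
    P=cloud(i);p=i['pixels'].astype(int)
    m=(p[...,0]>90)&(p[...,0]>2.2*p[...,1])&(P[...,2]>.2)&(P[...,2]<.24)&(np.hypot(P[...,0]-.63,P[...,1]+.08)<.06)
    q=P[m];print(len(q),cv2.minAreaRect(q[q[:,2]>.212][:,:2].astype(np.float32)*1000),q.mean(0), q[:,2].max())
    # white mark
    d=np.hypot(P[...,0]-C[0],P[...,1]-C[1]);m=(p.min(-1)>100 if i is im else p.min(-1)>120)&(d<.082)&(d>.03)&(P[...,2]>.015)&(P[...,2]<.04)
    v,u=np.where(m);print('mark',len(u),u.mean(),v.mean());o=onz(i,u.mean(),v.mean(),.027)[:2]-C;print(o,np.degrees(np.arctan2(o[1],o[0])))
    g=cv2.resize(i['pixels'][130:200,165:235] if i is im else i['pixels'][125:195,150:220],None,fx=8,fy=8,interpolation=3)[:,:,::-1].copy()
    x0,y0=(165,130) if i is im else (150,125)
    for psi,col in((0,(0,255,0)),(.1,(255,255,0)),(-.1,(255,0,255))):
        R=lambda a:np.array([[np.cos(a),-np.sin(a)],[np.sin(a),np.cos(a)]])
        k=C+R(psi)@[.047,.042]
        for z in (.208,.232):
            pts=[proj(i,np.r_[k+R(psi+.6)@[sx*.006,sy*.021],z]) for sx,sy in((1,1),(1,-1),(-1,-1),(-1,1))]
            cv2.polylines(g,[np.int32([[(a-x0+.5)*8,(b-y0+.5)*8] for a,b in pts])],True,col,1)
    cv2.imwrite('pics/k%d.png'%(i is im),g)
cv2.imwrite('pics/kk.png',cv2.resize(np.hstack([cv2.imread('pics/k1.png'),cv2.imread('pics/k0.png')]),(800,400)))
```

```text
88 ((633.5709228515625, -73.61640930175781), (10.866023063659668, 37.80574035644531), 35.760643005371094) [ 0.62990983 -0.07446506  0.22276493] 0.23384465722698805
mark 3 243.66666666666666 221.66666666666666
[-0.07572087 -0.00240875] -178.17798615180365
126 ((632.2335205078125, -72.12773895263672), (11.303960800170898, 38.9107780456543), 32.50572967529297) [ 0.6288806  -0.06986635  0.22376323] 0.23374353663074895
mark 8 248.0 235.5
[-0.07821655  0.00332947] 177.56254116701356
```

View pics/kk.png

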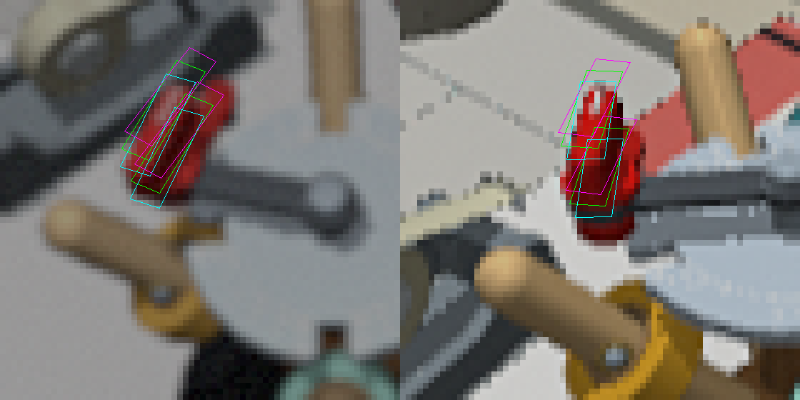

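Run:
```python
from h import *
from scipy.optimize import least_squares
im=dict(np.load('pics/top0.npz'));sc=dict(np.load('pics/scene0.npz'))
for i,thr in((im,60),(sc,80)):
    g=cv2.cvtColor(i['pixels'],cv2.COLOR_RGB2GRAY).astype(float)
    pts=[]
    Ccam=-np.array(i['R']).T@i['t']; az0=np.arctan2(Ccam[1]+.12,Ccam[0]-.59)
    print('cam',Ccam.round(3))
    for az in az0+np.radians(np.arange(-75,76,5)):
        rs=np.arange(.07,.1,.0005);vals=[]
        for r in rs:
            u,v=proj(i,np.array([.59+r*np.cos(az),-.12+r*np.sin(az),0.]));vals.append(cv2.getRectSubPix(g.astype(np.float32),(1,1),(u,v))[0,0])
        vals=np.array(vals);k=np.where((vals[:-1]<thr)&(vals[1:]>=thr))[0]
        if len(k): pts.append([.59+rs[k[-1]]*np.cos(az),-.12+rs[k[-1]]*np.sin(az)])
    pts=np.array(pts)
    f=lambda c:np.hypot(pts[:,0]-c[0],pts[:,1]-c[1])-.085
    s=least_squares(f,[.59,-.12],loss='soft_l1',f_scale=.001);print(len(pts),s.x,np.std(s.fun))
    s=least_squares(lambda c:np.hypot(pts[:,0]-c[0],pts[:,1]-c[1])-c[2],[.59,-.12,.085]);print(s.x)
```

```text
cam [0.164 0.039 1.008]
31 [ 0.59693764 -0.12239388] 0.0009654085208728261
[ 0.59313247 -0.12087544  0.08160933]
cam [0.115 0.361 0.732]
31 [ 0.59612117 -0.12585453] 0.0005233243578962901
[ 0.59475424 -0.12451126  0.08341882]
```

```bash
cat > mv.py <<'E'
# usage: mv.py cmd|meas "x,y,z,yawdeg,tiltdeg" ...   prints rows (relative to the commanded / measured pose); stores last as commanded
import sys,json,os
from h import *
def Rt(yaw,a): return Ro.from_euler('z',yaw,True)*Ro.from_euler('x',np.pi)*Ro.from_euler('y',a,True)
s=status.sense();p=s['position'];R=Ro.from_euler('xyz',s['eef_rot'])
print('t',round(s['clock'],2),'pos',p.round(4),'z',R.as_matrix()[:,2].round(3),'F',s['wrist_force'].round(1),'q',s['joint_pos'].round(2),'gap',round(s['finger_gap'],4))
if sys.argv[1]=='cmd':
    c=json.load(open('cmd.json'));pc=np.array(c[:3]);Rc=Rt(*c[3:]);print('cmd-meas',(pc-p).round(4),np.degrees((R.inv()*Rc).magnitude()).round(2))
else: pc,Rc=p,R
for a in sys.argv[2:]:
    t=[float(x) for x in a.split(',')]
    d=Rc.inv().apply(np.array(t[:3])-pc)/.5; r=(Rc.inv()*Rt(*t[3:])).as_rotvec()/(2*np.pi)
    print(a,'->',d.round(4).tolist(),r.round(4).tolist())
if len(sys.argv)>2: json.dump(t,open('cmd.json','w'))
E
echo '[0.137,0.533,0.206,165.6,0]' > cmd.json
python3 mv.py cmd 0.35,0.155,0.30,180,0 0.562,-0.228,0.30,180,0
python3 - <<'E'
from h import *
im=dict(np.load('pics/top0.npz'))
for p in [(240,212),(260,215),(290,220),(220,210),(300,270),(250,250)]: print(p,world(im,150+p[0]/4,110+p[1]/4).round(3))
E
```

```text
t 0.1 pos [0.1363 0.5323 0.2044] z [-0.001 -0.002 -1.   ] F [-0.5  0.4 -0.3] q [ 1.22  0.09  1.37 -0.    1.68 -0.1 ] gap 0.0938
cmd-meas [0.0007 0.0007 0.0016] 0.12
0.35,0.155,0.30,180,0 -> [-0.6006, -0.6263, -0.188] [0.0, 0.0, -0.04]
0.562,-0.228,0.30,180,0 -> [-1.2018, -1.2628, -0.188] [0.0, 0.0, -0.04]
(240, 212) [ 0.61  -0.1    0.198]
(260, 215) [ 0.602 -0.108  0.199]
(290, 220) [ 0.587 -0.119  0.207]
(220, 210) [ 0.615 -0.091  0.2  ]
(300, 270) [ 0.571 -0.114  0.18 ]
(250, 250) [ 0.595 -0.096  0.181]
```

Call:
jog_arm --plan '[{"delta_pos": [-0.6,-0.626,-0.188],"dr": [0,0,-0.04],"gripper": 255},{"delta_pos": [-0.6,-0.626,-0.188],"dr": [0,0,-0.04],"gripper": 255},{"delta_pos": [-0.6,-0.626,-0.188],"dr": [0,0,-0.04],"gripper": 255},{"delta_pos": [-0.6,-0.626,-0.188],"dr": [0,0,-0.04],"gripper": 255},{"delta_pos": [-0.6,-0.626,-0.188],"dr": [0,0,-0.04],"gripper": 255}]'

```text
clock: 0.72
position: [0.2864, 0.2658, 0.2715]
eef_rot: [-3.141, 0.0, -3.14]
wrist_force: [1.7, -0.2, 0.5]
finger_gap: 0.0479
finger_force: 0.0
```

```bash
python3 mv.py meas 0.562,-0.228,0.30,180,0
```

```text
t 0.72 pos [0.2864 0.2658 0.2715] z [ 0. -0. -1.] F [ 1.7 -0.2  0.5] q [ 0.6  -0.27  1.57 -0.    1.84 -0.97] gap 0.0479
0.562,-0.228,0.30,180,0 -> [-0.5501, -0.9883, -0.0568] [-0.0, 0.0, 0.0002]
```

Call:
jog_arm --plan '[{"delta_pos": [-0.55,-0.988,-0.06],"dr": [0,0,0],"gripper": 255},{"delta_pos": [-0.55,-0.988,-0.06],"dr": [0,0,0],"gripper": 255},{"delta_pos": [-0.55,-0.988,-0.06],"dr": [0,0,0],"gripper": 255},{"delta_pos": [-0.55,-0.988,-0.06],"dr": [0,0,0],"gripper": 255},{"delta_pos": [-0.55,-0.988,-0.06],"dr": [0,0,0],"gripper": 255}]'

```text
clock: 1.35
position: [0.4384, -0.0069, 0.2878]
eef_rot: [3.141, 0.0, -3.141]
wrist_force: [0.7, 0.5, -0.0]
finger_gap: 0.0012
finger_force: 0.0
```

```bash
python3 mv.py meas 0.562,-0.230,0.30,180,0 0.562,-0.230,0.178,180,0
```

```text
t 1.35 pos [ 0.4384 -0.0069  0.2878] z [ 0.     0.001 -1.   ] F [ 0.7  0.5 -0. ] q [-0.15 -0.16  1.45  0.    1.85 -1.72] gap 0.0012
0.562,-0.230,0.30,180,0 -> [-0.2472, -0.4461, -0.0245] [0.0001, 0.0, 0.0]
0.562,-0.230,0.178,180,0 -> [-0.2472, -0.4463, 0.2195] [0.0001, 0.0, 0.0]
```

Call:
jog_arm --plan '[{"delta_pos": [-0.279,-0.44,-0.024],"dr": [0,0,0],"gripper": 255},{"delta_pos": [-0.279,-0.44,-0.024],"dr": [0,0,0],"gripper": 255},{"delta_pos": [-0.279,-0.44,-0.024],"dr": [0,0,0],"gripper": 255},{"delta_pos": [-0.279,-0.44,-0.024],"dr": [0,0,0],"gripper": 255},{"delta_pos": [-0.279,-0.44,-0.024],"dr": [0,0,0],"gripper": 255}]'

```text
clock: 1.98
position: [0.5783, -0.2281, 0.2962]
eef_rot: [3.14, -0.005, 3.138]
wrist_force: [0.1, 0.5, 0.1]
finger_gap: 0.0006
finger_force: 0.0
```

```bash
python3 mv.py meas 0.578,-0.227,0.172,180,0
```

```text
t 1.98 pos [ 0.5783 -0.2281  0.2962] z [-0.005  0.002 -1.   ] F [0.1 0.5 0.1] q [-0.47  0.26  1.   -0.    1.89 -2.03] gap 0.0006
0.578,-0.227,0.172,180,0 -> [-0.0007, 0.0017, 0.2485] [0.0003, -0.0008, -0.0005]
```

Call:
jog_arm --plan '[{"delta_pos": [0,0.002,0.248],"dr": [0,0,0],"gripper": 255},{"delta_pos": [0,0.002,0.248],"dr": [0,0,0],"gripper": 255},{"delta_pos": [0,0.002,0.248],"dr": [0,0,0],"gripper": 255}]'

```text
clock: 2.35
position: [0.572, -0.2203, 0.1669]
eef_rot: [3.133, -0.017, -3.14]
wrist_force: [-0.6, 0.0, -0.2]
finger_gap: 0.0007
finger_force: 0.0
```

```bash
cat > arc.py <<'E'
import sys,subprocess
import numpy as np
C=np.array([.593,-.122]);out=[]
for th in map(float,sys.argv[2:]):
    a=np.radians(th);r=np.array([np.cos(a),np.sin(a)]);t=np.array([-r[1],r[0]])
    o=.011+.008*abs(t[0])+.0125*abs(t[1]);p=C+.099*r+o*t
    out.append('%.4f,%.4f,0.172,180,0'%tuple(p))
subprocess.run(['python3','mv.py',sys.argv[1]]+out)
E
python3 arc.py meas 242 228 214 200 186; python3 arc.py cmd 172 158 144 130 116
```

```text
t 2.35 pos [ 0.572  -0.2203  0.1669] z [-0.017  0.009 -1.   ] F [-0.6  0.  -0.2] q [-0.46  0.25  1.26  0.    1.65 -2.03] gap 0.0007
0.5677,-0.2206,0.172,180,0 -> [0.0089, -0.0005, -0.0102] [0.0014, -0.0027, 0.0002]
0.5456,-0.2125,0.172,180,0 -> [0.053, 0.0158, -0.0092] [0.0014, -0.0027, 0.0002]
0.5254,-0.1988,0.172,180,0 -> [0.0934, 0.0432, -0.0083] [0.0014, -0.0027, 0.0002]
0.5087,-0.1798,0.172,180,0 -> [0.1267, 0.0813, -0.0074] [0.0014, -0.0027, 0.0002]
0.4971,-0.1565,0.172,180,0 -> [0.1498, 0.1279, -0.0066] [0.0014, -0.0027, 0.0002]
t 2.35 pos [ 0.572  -0.2203  0.1669] z [-0.017  0.009 -1.   ] F [-0.6  0.  -0.2] q [-0.46  0.25  1.26  0.    1.65 -2.03] gap 0.0007
cmd-meas [-0.0749  0.0638  0.0051] 1.12
0.4916,-0.1325,0.172,180,0 -> [0.011, 0.048, 0.0] [0.0, 0.0, 0.0]
0.4916,-0.1086,0.172,180,0 -> [0.011, 0.0958, 0.0] [0.0, 0.0, 0.0]
0.4977,-0.0847,0.172,180,0 -> [-0.0012, 0.1436, 0.0] [0.0, 0.0, 0.0]
0.5101,-0.0623,0.172,180,0 -> [-0.026, 0.1884, 0.0] [0.0, 0.0, 0.0]
0.5283,-0.0434,0.172,180,0 -> [-0.0624, 0.2262, 0.0] [0.0, 0.0, 0.0]
```

```bash
echo '[0.579,-0.227,0.173,180,0]'>cmd.json; python3 arc.py cmd 242 228 214 200 186
```

```text
t 2.35 pos [ 0.572  -0.2203  0.1669] z [-0.017  0.009 -1.   ] F [-0.6  0.  -0.2] q [-0.46  0.25  1.26  0.    1.65 -2.03] gap 0.0007
cmd-meas [ 0.007  -0.0067  0.0061] 1.12
0.5677,-0.2206,0.172,180,0 -> [0.0226, 0.0128, 0.002] [0.0, 0.0, 0.0]
0.5456,-0.2125,0.172,180,0 -> [0.0668, 0.029, 0.002] [0.0, 0.0, 0.0]
0.5254,-0.1988,0.172,180,0 -> [0.1072, 0.0564, 0.002] [0.0, 0.0, 0.0]
0.5087,-0.1798,0.172,180,0 -> [0.1406, 0.0944, 0.002] [0.0, 0.0, 0.0]
0.4971,-0.1565,0.172,180,0 -> [0.1638, 0.141, 0.002] [0.0, 0.0, 0.0]
```

Call:
jog_arm --plan '[{"delta_pos": [0.023,0.013,0.002],"dr": [0,0,0],"gripper": 255},{"delta_pos": [0.067,0.029,0.002],"dr": [0,0,0],"gripper": 255},{"delta_pos": [0.107,0.056,0.002],"dr": [0,0,0],"gripper": 255},{"delta_pos": [0.141,0.094,0.002],"dr": [0,0,0],"gripper": 255},{"delta_pos": [0.164,0.141,0.002],"dr": [0,0,0],"gripper": 255}]'

```text
clock: 2.98
position: [0.498, -0.1544, 0.1824]
eef_rot: [-3.136, 0.013, 3.141]
wrist_force: [0.9, -0.8, -0.0]
finger_gap: 0.0007
finger_force: 0.6
```

Call:
jog_arm --plan '[{"delta_pos": [0.011,0.048,0],"dr": [0,0,0],"gripper": 255},{"delta_pos": [0.011,0.096,0],"dr": [0,0,0],"gripper": 255},{"delta_pos": [-0.001,0.144,0],"dr": [0,0,0],"gripper": 255},{"delta_pos": [-0.026,0.188,0],"dr": [0,0,0],"gripper": 255},{"delta_pos": [-0.062,0.226,0],"dr": [0,0,0],"gripper": 255}]'

```text
clock: 3.6
position: [0.5292, -0.0402, 0.1824]
eef_rot: [-3.139, 0.012, -3.141]
wrist_force: [-0.1, -0.6, 0.7]
finger_gap: 0.0003
finger_force: 0.4
```

```bash
echo '[0.5283,-0.0434,0.172,180,0]'>cmd.json; python3 arc.py cmd 108 102 96 92
python3 - <<'E'
from h import *
im=snap('top','top1')
cv2.imwrite('pics/ca1.png',cv2.resize(im['pixels'][110:250,150:350],(800,560),interpolation=3)[:,:,::-1])
E
```

```text
t 3.6 pos [ 0.5292 -0.0402  0.1824] z [ 0.012 -0.003 -1.   ] F [-0.1 -0.6  0.7] q [-0.18  0.04  1.47 -0.    1.62 -1.75] gap 0.0003
cmd-meas [-0.0009 -0.0032 -0.0104] 0.69
0.5410,-0.0348,0.172,180,0 -> [-0.0254, 0.0172, 0.0] [0.0, 0.0, 0.0]
0.5515,-0.0296,0.172,180,0 -> [-0.0464, 0.0276, 0.0] [0.0, 0.0, 0.0]
0.5625,-0.0257,0.172,180,0 -> [-0.0684, 0.0354, 0.0] [0.0, 0.0, 0.0]
0.5701,-0.0237,0.172,180,0 -> [-0.0836, 0.0394, 0.0] [0.0, 0.0, 0.0]
```

View pics/ca1.png

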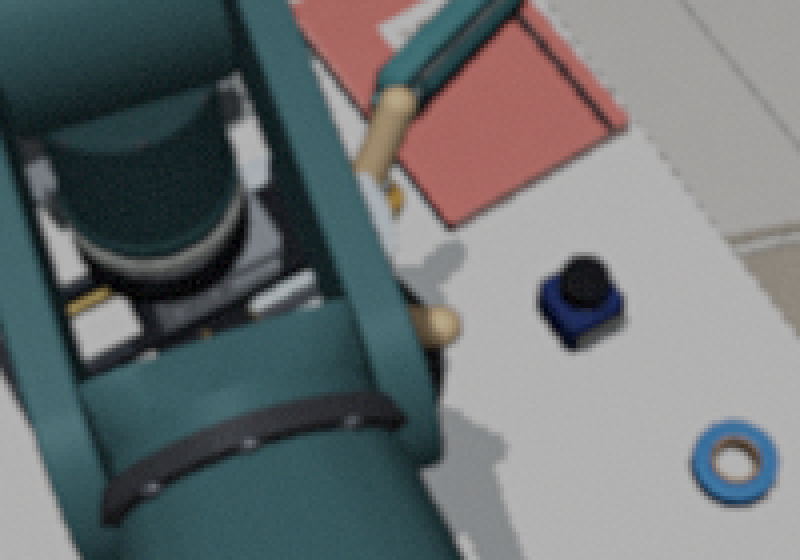

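The robot arm hides the carousel's left side. Two tips are visible, at crop (398,100) and (440,327), and the ink bottle and roll haven't moved.

```bash
python3 - <<'E'
from h import *
im=dict(np.load('pics/top1.npz'));C=np.array([.593,-.122])
for u,v in((399,103),(442,325)):
    e=onz(im,150+u/4-.375,110+v/4-.375,.188)[:2]-C;print(np.hypot(*e),np.degrees(np.arctan2(e[1],e[0])))
E
python3 arc.py meas 108 102 96 92 90
```

```text
0.09785160561580246 -65.6432939882659
0.0994595060931505 -156.59937138660067
t 3.65 pos [ 0.531  -0.0379  0.1818] z [ 0.013 -0.    -1.   ] F [ 0.6  0.3 -0.4] q [-0.18  0.04  1.46  0.    1.62 -1.75] gap 0.0004
0.5410,-0.0348,0.172,180,0 -> [-0.0197, 0.0061, 0.0199] [-0.0, 0.0021, 0.0005]
0.5515,-0.0296,0.172,180,0 -> [-0.0407, 0.0164, 0.0202] [-0.0, 0.0021, 0.0005]
0.5625,-0.0257,0.172,180,0 -> [-0.0627, 0.0241, 0.0205] [-0.0, 0.0021, 0.0005]
0.5701,-0.0237,0.172,180,0 -> [-0.0779, 0.0281, 0.0207] [-0.0, 0.0021, 0.0005]
0.5740,-0.0230,0.172,180,0 -> [-0.0857, 0.0295, 0.0208] [-0.0, 0.0021, 0.0005]
```

Call:
jog_arm --plan '[{"delta_pos": [-0.02,0.006,0.018],"dr": [0,0.002,0],"gripper": 255},{"delta_pos": [-0.041,0.016,0.02],"dr": [0,0.002,0],"gripper": 255},{"delta_pos": [-0.063,0.024,0.02],"dr": [0,0.002,0],"gripper": 255},{"delta_pos": [-0.078,0.028,0.02],"dr": [0,0.002,0],"gripper": 255},{"delta_pos": [-0.086,0.03,0.02],"dr": [0,0.002,0],"gripper": 255}]'

```text
clock: 4.28
position: [0.5699, -0.0256, 0.1648]
eef_rot: [-3.142, -0.013, -3.141]
wrist_force: [-1.1, -0.7, -0.6]
finger_gap: 0.0
finger_force: 0.4
```

Run:
```python
from h import *
snap('scene','s2');im=snap('top','top2')
a=cv2.resize(im['pixels'][110:210,150:290],(700,500),interpolation=3)
cv2.imwrite('pics/ca2.png',a[:,:,::-1])
print(status.sense()['position'],status.sense()['joint_pos'])
```

```text
[ 0.56992227 -0.0253234   0.16477208] [-1.42937550e-01  1.53628990e-01  1.37776228e+00 -1.36783503e-03
  1.62266485e+00 -1.71426007e+00]
```

View pics/s2.png

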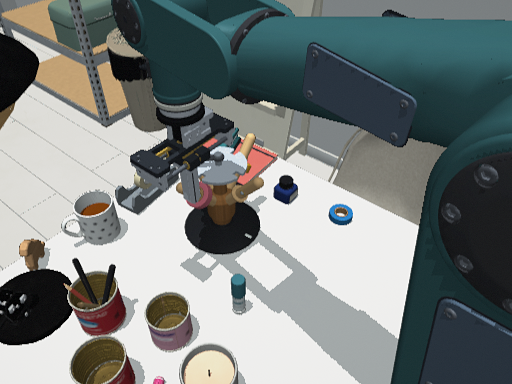

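The scene view shows the bare arm's tip near (257,186), pointing to the front right, with the glue, ink and roll untouched. I'll measure the angles with the depth cloud.

```bash
cat > tips.py <<'E'
from h import *
C=np.array([.593,-.122])
def cloud(im):
    v,u=np.mgrid[0:384,0:512];d=im['depth']
    c=np.stack([(u-im['cx'])/im['fx']*d,(v-im['cy'])/im['fy']*d,d],-1)
    return (c-im['t'])@np.array(im['R'])
def tips(im):
    P=cloud(im);p=im['pixels'].astype(int)
    r=np.hypot(P[...,0]-C[0],P[...,1]-C[1])
    m=(P[...,2]>.17)&(P[...,2]<.205)&(r>.075)&(r<.115)&(p[...,0]>1.25*p[...,2])&(p[...,0]<2.2*p[...,1])
    n,l=cv2.connectedComponents(m.astype(np.uint8))
    for k in range(1,n):
        q=P[l==k]
        if len(q)>12:
            e=q.mean(0)[:2]-C;v,u=np.where(l==k);print(len(q),(u.mean().round(),v.mean().round()),'ang',np.degrees(np.arctan2(e[1],e[0])).round(1),'r',np.hypot(*e).round(4))
if __name__=='__main__':
    import sys
    for f in sys.argv[1:]: print(f);tips(dict(np.load('pics/%s.npz'%f)))
E
python3 tips.py top0 scene0 top2 s2; python3 arc.py meas 90 88 86 84
```

```text
top0
118 (np.float64(223.0), np.float64(134.0)) ang -27.9 r 0.0855
133 (np.float64(265.0), np.float64(168.0)) ang -122.2 r 0.0906
136 (np.float64(181.0), np.float64(171.0)) ang 65.9 r 0.0916
119 (np.float64(223.0), np.float64(208.0)) ang 151.7 r 0.0984
scene0
151 (np.float64(203.0), np.float64(137.0)) ang -26.7 r 0.085
186 (np.float64(262.0), np.float64(153.0)) ang -124.3 r 0.0897
204 (np.float64(173.0), np.float64(176.0)) ang 67.6 r 0.094
140 (np.float64(235.0), np.float64(194.0)) ang 149.1 r 0.1047
top2
146 (np.float64(260.0), np.float64(150.0)) ang -93.5 r 0.0899
126 (np.float64(244.0), np.float64(202.0)) ang 177.7 r 0.0974
s2
166 (np.float64(248.0), np.float64(142.0)) ang -94.4 r 0.0867
173 (np.float64(254.0), np.float64(184.0)) ang 175.3 r 0.0986
54 (np.float64(179.0), np.float64(188.0)) ang 92.4 r 0.1079
t 4.38 pos [ 0.5699 -0.0253  0.1648] z [-0.013  0.    -1.   ] F [ 0.  -0.7  0. ] q [-0.14  0.15  1.38 -0.    1.62 -1.71] gap 0.0002
0.5740,-0.0230,0.172,180,0 -> [-0.008, 0.0046, -0.0146] [0.0001, -0.002, 0.0001]
0.5770,-0.0224,0.172,180,0 -> [-0.014, 0.0058, -0.0146] [0.0001, -0.002, 0.0001]
0.5801,-0.0219,0.172,180,0 -> [-0.0202, 0.0068, -0.0147] [0.0001, -0.002, 0.0001]
0.5832,-0.0214,0.172,180,0 -> [-0.0264, 0.0078, -0.0148] [0.0001, -0.002, 0.0001]
```

```bash
python3 mv.py meas 0.545,-0.02,0.17,180,0 0.545,-0.02,0.29,180,0 0.639,-0.079,0.29,124.4,0
```

```text
t 4.38 pos [ 0.5699 -0.0253  0.1648] z [-0.013  0.    -1.   ] F [ 0.  -0.7  0. ] q [-0.14  0.15  1.38 -0.    1.62 -1.71] gap 0.0002
0.545,-0.02,0.17,180,0 -> [0.05, 0.0107, -0.0098] [0.0001, -0.002, 0.0001]
0.545,-0.02,0.29,180,0 -> [0.053, 0.0108, -0.2498] [0.0001, -0.002, 0.0001]
0.639,-0.079,0.29,124.4,0 -> [-0.135, -0.1073, -0.2522] [-0.0009, -0.0019, 0.1545]
```

Call:
jog_arm --plan '[{"delta_pos": [0.05,0.01,-0.01],"dr": [0,-0.002,0],"gripper": 255},{"delta_pos": [0.053,0.01,-0.13],"dr": [0,-0.002,0],"gripper": 255},{"delta_pos": [0.053,0.01,-0.25],"dr": [0,-0.002,0],"gripper": 157},{"delta_pos": [-0.03,-0.04,-0.25],"dr": [-0.001,-0.002,0.03],"gripper": 157},{"delta_pos": [-0.135,-0.107,-0.252],"dr": [-0.001,-0.002,0.06],"gripper": 157}]'

```text
clock: 5.0
position: [0.6397, -0.0788, 0.2935]
eef_rot: [3.136, 0.005, 2.763]
wrist_force: [1.1, -0.0, 0.8]
finger_gap: 0.0271
finger_force: 0.0
```

```bash
python3 mv.py meas 0.639,-0.079,0.29,124.4,0
```

```text
t 5.0 pos [ 0.6397 -0.0788  0.2935] z [ 0.007  0.003 -1.   ] F [ 1.1 -0.   0.8] q [-0.21  0.3   0.95  0.    1.89 -1.4 ] gap 0.0271
0.639,-0.079,0.29,124.4,0 -> [0.0012, -0.001, 0.0071] [0.0011, 0.0005, 0.0941]
```

Rotate to the wing's direction, pausing to settle.

Call:
jog_arm --plan '[{"delta_pos": [0.001,-0.001,0.007],"dr": [0.001,0,0.094],"gripper": 157},{"delta_pos": [0.001,-0.001,0.007],"dr": [0.001,0,0.094],"gripper": 157},{"delta_pos": [0.001,-0.001,0.007],"dr": [0.001,0,0.094],"gripper": 157},{"delta_pos": [0.001,-0.001,0.007],"dr": [0.001,0,0.094],"gripper": 157},{"delta_pos": [0.001,-0.001,0.007],"dr": [0.001,0,0.094],"gripper": 157}]'

```text
clock: 5.62
position: [0.6379, -0.0791, 0.2867]
eef_rot: [-3.139, -0.001, 2.179]
wrist_force: [-0.0, 0.2, 0.2]
finger_gap: 0.0362
finger_force: 0.0
```

```bash
python3 - <<'E'
from h import *
import time
im=vision.get_image('top')
E
python3 mv.py meas 0.639,-0.079,0.29,124.4,0 0.639,-0.079,0.21,124.4,0
```

```text
t 5.67 pos [ 0.6379 -0.0791  0.2868] z [-0.003 -0.001 -1.   ] F [ 0.8 -0.5  0. ] q [-0.21  0.3   0.96 -0.    1.88 -0.82] gap 0.0358
0.639,-0.079,0.29,124.4,0 -> [-0.0011, 0.0019, -0.0064] [-0.0004, -0.0001, 0.0012]
0.639,-0.079,0.21,124.4,0 -> [-0.0012, 0.0024, 0.1536] [-0.0004, -0.0001, 0.0012]
```

Call:
jog_arm --plan '[{"delta_pos": [-0.001,0.002,0.08],"dr": [0,0,0.001],"gripper": 157},{"delta_pos": [-0.001,0.002,0.12],"dr": [0,0,0.001],"gripper": 157},{"delta_pos": [-0.001,0.002,0.15],"dr": [0,0,0.001],"gripper": 157},{"delta_pos": [-0.001,0.002,0.15],"dr": [0,0,0.001],"gripper": 157}]'

```text
clock: 6.18
position: [0.6383, -0.0789, 0.2104]
eef_rot: [-3.137, -0.003, 2.171]
wrist_force: [-0.4, -0.3, 0.6]
finger_gap: 0.0358
finger_force: 0.0
```

```bash
python3 mv.py meas
python3 - <<'E'
from tips import *
im=snap('scene','s3');t=snap('top','t3');tips(im);tips(t)
a=cv2.resize(im['pixels'][100:220,130:290],(800,600),interpolation=3)
cv2.imwrite('pics/c3.png',a[:,:,::-1])
E
```

```text
t 6.17 pos [ 0.6383 -0.0789  0.2104] z [-0.005 -0.    -1.   ] F [-0.4 -0.3  0.6] q [-0.21  0.3   1.11 -0.    1.73 -0.81] gap 0.0358
162 (np.float64(249.0), np.float64(142.0)) ang -94.8 r 0.0867
44 (np.float64(181.0), np.float64(141.0)) ang 4.0 r 0.0953
171 (np.float64(254.0), np.float64(184.0)) ang 174.9 r 0.0989
184 (np.float64(185.0), np.float64(189.0)) ang 94.8 r 0.0984
150 (np.float64(260.0), np.float64(150.0)) ang -93.4 r 0.0896
```

View pics/c3.png

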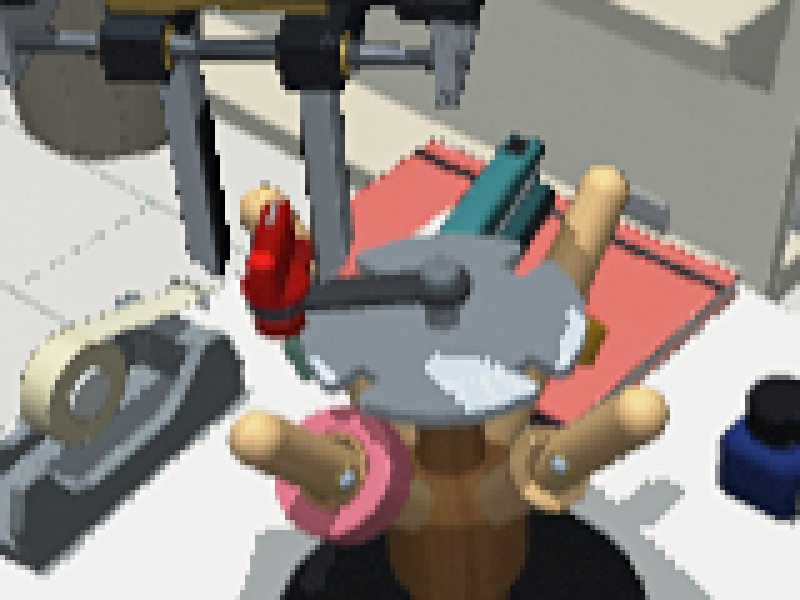

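The wing, around crop (275,260), sits between the fingers, whose tips are at (205,270) and (340,275), but looks closer to the camera than they are. I'll calibrate against the fingers.

Run:
```python
from tips import *
for f in('s3','t3'):
    im=dict(np.load('pics/%s.npz'%f))
    P=cloud(im);p=im['pixels'].astype(int)
    T=np.array([.6383,-.0789])
    print(f,'tcp px',proj(im,np.r_[T,.2104]))
    yd=np.array([np.sin(2.171),-np.cos(2.171)]);xd=np.array([np.cos(2.171),np.sin(2.171)])
    e=P[...,:2]-T;a=e@yd;b=e@xd
    red=(p[...,0]>2.2*p[...,1])&(p[...,0]>80)
    for lo,hi in((-.04,-.014),(.014,.04)):
        m=(a>lo)&(a<hi)&(abs(b)<.02)&(P[...,2]>.208)&(P[...,2]<.26)&~red
        q=P[m];v,u=np.where(m)
        if len(q): print('finger',len(q),'a',np.percentile(a[m],[5,50,95]).round(4),'b',np.percentile(b[m],[2,50,98]).round(4),'zmin',q[:,2].min().round(3),'b at low z',b[m][q[:,2]<.225].round(3)[:12])
    m=red&(abs(a)<.03)&(abs(b)<.05)&(P[...,2]>.2)&(P[...,2]<.24)
    for z0,z1 in((.2,.208),(.208,.216),(.216,.224),(.224,.24)):
        k=m&(P[...,2]>z0)&(P[...,2]<=z1);
        if k.sum(): print('red',z0,k.sum(),'a',np.percentile(a[k],[2,50,98]).round(4),'b',np.percentile(b[k],[2,50,98]).round(4))
```

```text
s3 tcp px (np.float64(184.5606625818878), np.float64(152.9540272242071))
finger 162 a [-0.03   -0.0255 -0.0186] b [-0.0061  0.0095  0.0121] zmin 0.211 b at low z [-0.006 -0.006 -0.006  0.002  0.006  0.009  0.01   0.008  0.01   0.01
  0.006  0.01 ]
finger 185 a [0.0181 0.0214 0.0296] b [-0.0057  0.0092  0.0123] zmin 0.211 b at low z [-0.009 -0.005 -0.005  0.002 -0.002  0.008  0.007  0.003 -0.005  0.011
  0.009  0.01 ]
red 0.2 19 a [-0.0131 -0.0075  0.0111] b [-0.0021  0.0101  0.019 ]
red 0.208 32 a [-0.0129 -0.0069  0.0031] b [-0.0011  0.0126  0.0286]
red 0.216 30 a [-0.0069 -0.0032  0.0047] b [-0.0031  0.0255  0.0292]
red 0.224 92 a [-0.007  -0.0031  0.0039] b [-0.0091  0.0139  0.0275]
t3 tcp px (np.float64(194.55530410868738), np.float64(154.53617194471389))
```

Run:
```python
from tips import *
im=dict(np.load('pics/top0.npz'));sc=dict(np.load('pics/scene0.npz'))
def ray(i,u,v):
    R=np.array(i['R']);r=R.T@np.array([(u-i['cx'])/i['fx'],(v-i['cy'])/i['fy'],1]);return -R.T@i['t'],r/np.linalg.norm(r)
def tri(a,b):
    A=np.zeros((3,3));y=np.zeros(3)
    for i,p in((im,a),(sc,b)):
        o,r=ray(i,*p);M=np.eye(3)-np.outer(r,r);A+=M;y+=M@o
    X=np.linalg.solve(A,y);return X,[np.linalg.norm(np.cross(X-ray(i,*p)[0],ray(i,*p)[1])) for i,p in((im,a),(sc,b))]
def cen(i,u0,v0,h=5):
    g=i['pixels'].astype(float).min(-1)[v0-h:v0+h+1,u0-h:u0+h+1];b=np.median(g);w=np.clip(g-b-25,0,None)
    v,u=np.mgrid[v0-h:v0+h+1,u0-h:u0+h+1];return (u*w).sum()/w.sum(),(v*w).sum()/w.sum()
a,b=cen(im,244,222),cen(sc,248,236);print(a,b)
X,e=tri(a,b);print('mark',X.round(4),np.round(e,4))
for i,p in((im,a),(sc,b)):
    P=cloud(i);u,v=map(int,np.round(p));print('mark depth',P[v,u].round(4))
Tt=[(292,75),(106,237),(292,402),(478,222)];Ts=[(200,68),(73,223),(330,297),(436,130)]
W=[]
for p,q in zip(Tt,Ts):
    X2,e=tri((150+p[0]/4-.375,110+p[1]/4-.375),(150+q[0]/3.8-.37,115+q[1]/3.8-.37));W.append(X2);print(X2.round(4),np.round(e,4))
C2=np.mean(W,0);print('C',C2);d=X-C2;print('psi',np.degrees(np.arctan2(d[1],d[0])),np.hypot(d[0],d[1]))
# current tips triangulated by centroids of sphere: print bias-corrected
K=np.array([.633,-.0735])-C2[:2];print('knob psi',np.degrees(np.arctan2(K[1],K[0]))-41.8,np.hypot(*K))
```

```text
(np.float64(244.7181663837012), np.float64(223.02716468590833)) (np.float64(247.99746353836397), np.float64(235.69499048826887))
mark [ 0.5182 -0.1256  0.016 ] [0.0019 0.0019]
mark depth [ 0.5163 -0.1269  0.0153]
mark depth [ 0.5196 -0.1245  0.016 ]
[ 0.6782 -0.1673  0.1918] [0. 0.]
[ 0.6363 -0.0317  0.192 ] [0.0011 0.0011]
[ 0.5018 -0.0718  0.1915] [0.0001 0.0001]
[ 0.5457 -0.21    0.1875] [0.0003 0.0003]
C [ 0.59050015 -0.12018297  0.19071907]
psi -175.73559292550092 0.07252549037416592
knob psi 5.885488189355321 0.06313110681410969
```

```bash
python3 mv.py meas 0.6383,-0.079,0.27,124.4,0 0.640,-0.02,0.27,124.4,0 0.640,-0.02,0.175,124.4,0
```

```text
t 6.28 pos [ 0.6392 -0.0791  0.2127] z [-0.001 -0.001 -1.   ] F [-0.5  0.4 -0.5] q [-0.21  0.3   1.11 -0.    1.73 -0.81] gap 0.0358
0.6383,-0.079,0.27,124.4,0 -> [0.0011, -0.0016, -0.1145] [-0.0003, 0.0, -0.0001]
0.640,-0.02,0.27,124.4,0 -> [0.0966, 0.0678, -0.1147] [-0.0003, 0.0, -0.0001]
0.640,-0.02,0.175,124.4,0 -> [0.0967, 0.0682, 0.0753] [-0.0003, 0.0, -0.0001]
```

Call:
jog_arm --plan '[{"delta_pos": [0.001,-0.002,-0.115],"dr": [0,0,0],"gripper": 157},{"delta_pos": [0.097,0.068,-0.115],"dr": [0,0,0],"gripper": 255},{"delta_pos": [0.097,0.068,-0.115],"dr": [0,0,0],"gripper": 255},{"delta_pos": [0.097,0.068,-0.02],"dr": [0,0,0],"gripper": 255},{"delta_pos": [0.097,0.068,0.075],"dr": [0,0,0],"gripper": 255}]'

```text
clock: 6.9
position: [0.6403, -0.0205, 0.1748]
eef_rot: [-3.141, 0.002, 2.171]
wrist_force: [0.7, -0.3, -1.2]
finger_gap: 0.0011
finger_force: 0.0
```

```bash
python3 -c "
from h import *
vision.get_image('top')"
python3 mv.py meas 0.625,-0.02,0.175,124.4,0 0.616,-0.02,0.175,124.4,0 0.6076,-0.019,0.175,124.4,0
```

```text
t 6.95 pos [ 0.6356 -0.0201  0.1648] z [-0.016 -0.    -1.   ] F [-2.2  1.2 -5. ] q [-0.12  0.3   1.2  -0.    1.66 -0.72] gap 0.0002
0.625,-0.02,0.175,124.4,0 -> [0.0122, -0.0176, -0.02] [-0.0021, -0.0014, -0.0002]
0.616,-0.02,0.175,124.4,0 -> [0.0224, -0.0325, -0.0197] [-0.0021, -0.0014, -0.0002]
0.6076,-0.019,0.175,124.4,0 -> [0.0335, -0.0452, -0.0195] [-0.0021, -0.0014, -0.0002]
```

Call:
jog_arm --plan '[{"delta_pos": [0.017,-0.025,0],"dr": [0,0,0],"gripper": 255},{"delta_pos": [0.027,-0.04,0],"dr": [0,0,0],"gripper": 255},{"delta_pos": [0.032,-0.046,0],"dr": [0,0,0],"gripper": 255},{"delta_pos": [0.038,-0.052,0],"dr": [0,0,0],"gripper": 255},{"delta_pos": [0.038,-0.052,0],"dr": [0,0,0],"gripper": 255}]'

```text
clock: 7.58
position: [0.6073, -0.0188, 0.1749]
eef_rot: [-3.139, -0.0, 2.17]
wrist_force: [0.3, 0.1, 0.9]
finger_gap: 0.0005
finger_force: 0.0
```

```bash
python3 - <<'E'
from tips import *
tips(snap('scene','s4'));tips(snap('top','t4'))
E
python3 mv.py meas 0.63,-0.02,0.175,124.4,0 0.63,-0.02,0.28,124.4,0 0.634,-0.0745,0.28,124.4,0
```

```text
165 (np.float64(245.0), np.float64(140.0)) ang -88.7 r 0.0862
176 (np.float64(257.0), np.float64(182.0)) ang -179.9 r 0.0977
179 (np.float64(188.0), np.float64(191.0)) ang 99.9 r 0.0997
151 (np.float64(258.0), np.float64(148.0)) ang -87.8 r 0.089
130 (np.float64(247.0), np.float64(200.0)) ang -177.1 r 0.0973
t 7.67 pos [ 0.6073 -0.0187  0.1744] z [-0.003 -0.001 -1.   ] F [ 1.2 -0.1  0.2] q [-0.12  0.23  1.28 -0.    1.64 -0.72] gap 0.0002
0.63,-0.02,0.175,124.4,0 -> [-0.0278, 0.0361, -0.0014] [-0.0005, -0.0001, -0.0001]
0.63,-0.02,0.28,124.4,0 -> [-0.0276, 0.0355, -0.2114] [-0.0005, -0.0001, -0.0001]
0.634,-0.0745,0.28,124.4,0 -> [-0.1221, -0.0194, -0.2113] [-0.0005, -0.0001, -0.0001]
```

Call:
jog_arm --plan '[{"delta_pos": [-0.028,0.036,0],"dr": [0,0,0],"gripper": 255},{"delta_pos": [-0.028,0.036,-0.105],"dr": [0,0,0],"gripper": 157},{"delta_pos": [-0.028,0.036,-0.21],"dr": [0,0,0],"gripper": 157},{"delta_pos": [-0.122,-0.019,-0.21],"dr": [0,0,0.002],"gripper": 157},{"delta_pos": [-0.122,-0.019,-0.21],"dr": [0,0,0.002],"gripper": 157}]'

```text
clock: 8.3
position: [0.6344, -0.0775, 0.2794]
eef_rot: [-3.138, 0.0, 2.153]
wrist_force: [0.9, 1.3, -0.5]
finger_gap: 0.0347
finger_force: 0.0
```

Call:
jog_arm --plan '[{"delta_pos": [0,0,0.06],"dr": [0,0,0],"gripper": 157},{"delta_pos": [0,0,0.1],"dr": [0,0,0],"gripper": 157},{"delta_pos": [0,0,0.138],"dr": [0,0,0],"gripper": 157},{"delta_pos": [0,0,0.138],"dr": [0,0,0],"gripper": 157}]'

```text
clock: 8.8
position: [0.6328, -0.0738, 0.2075]
eef_rot: [-3.135, -0.005, 2.158]
wrist_force: [-0.7, 0.9, -0.2]
finger_gap: 0.0357
finger_force: 0.0
```

```bash
python3 mv.py meas 0.634,-0.0745,0.21,124.4,0
python3 - <<'E'
from tips import *
im=snap('scene','s5');P=cloud(im);p=im['pixels'].astype(int);s=status.sense();T=s['position'][:2];y=s['eef_rot'][2]
yd=np.array([np.sin(y),-np.cos(y)]);xd=np.array([np.cos(y),np.sin(y)]);e=P[...,:2]-T;a=e@yd;b=e@xd
red=(p[...,0]>2.2*p[...,1])&(p[...,0]>80)&(abs(a)<.03)&(abs(b)<.05)&(P[...,2]>.216)&(P[...,2]<.24)
print(np.percentile(a[red],[2,50,98]),np.percentile(b[red],[2,50,98]))
E
```

```text
t 8.8 pos [ 0.6328 -0.0738  0.2075] z [-0.008  0.    -1.   ] F [-0.7  0.9 -0.2] q [-0.2   0.29  1.13 -0.    1.73 -0.79] gap 0.0357
0.634,-0.0745,0.21,124.4,0 -> [-0.0024, 0.0011, -0.0051] [-0.001, -0.0007, -0.0021]
[-0.00607303 -0.00198374  0.00494612] [-0.01453622  0.01090042  0.0213862 ]
```

Call:
jog_arm --plan '[{"delta_pos": [-0.002,0,-0.004],"dr": [0,0,0],"gripper": 200},{"delta_pos": [-0.002,0,-0.004],"dr": [0,0,0],"gripper": 215},{"delta_pos": [-0.002,0,-0.004],"dr": [0,0,0],"gripper": 230},{"delta_pos": [-0.002,0,-0.004],"dr": [0,0,0],"gripper": 230}]'

```text
clock: 9.35
position: [0.6347, -0.0756, 0.2133]
eef_rot: [-3.14, 0.001, 2.158]
wrist_force: [-0.9, -0.7, 3.6]
finger_gap: 0.0117
finger_force: 29.9
```

```bash
python3 -c "
from h import *
s=status.sense();print({k:np.round(s[k],4) for k in ('position','eef_rot','wrist_force','ft_torque','finger_gap','finger_force')})"
```

```text
{'position': array([ 0.6347, -0.0756,  0.2133]), 'eef_rot': array([-3.1396e+00,  6.0000e-04,  2.1575e+00]), 'wrist_force': array([-0.8882, -0.654 ,  3.6459]), 'ft_torque': array([-0.0809,  0.1794, -0.0218]), 'finger_gap': np.float64(0.0117), 'finger_force': np.float64(29.8928)}
```

Call:
jog_arm --plan '[{"delta_pos": [0,0,0],"dr": [0,0,0.02],"gripper": 230},{"delta_pos": [0,0,0],"dr": [0,0,0.04],"gripper": 230},{"delta_pos": [0,0,0],"dr": [0,0,0.05],"gripper": 230},{"delta_pos": [0,0,0],"dr": [0,0,0.05],"gripper": 230}]'

```text
clock: 9.85
position: [0.6345, -0.0756, 0.2133]
eef_rot: [-3.139, 0.001, 1.844]
wrist_force: [-1.3, -1.3, 4.4]
finger_gap: 0.0116
finger_force: 29.9
```

```bash
python3 -c "
from h import *
s=status.sense();print({k:np.round(s[k],4) for k in ('position','eef_rot','wrist_force','ft_torque','finger_gap','finger_force')})"
```

```text
{'position': array([ 0.6345, -0.0756,  0.2133]), 'eef_rot': array([-3.1395e+00,  1.2000e-03,  1.8440e+00]), 'wrist_force': array([-1.3053, -1.2576,  4.4145]), 'ft_torque': array([-0.2253,  0.3118, -0.0075]), 'finger_gap': np.float64(0.0116), 'finger_force': np.float64(29.9043)}
```

Call:
jog_arm --plan '[{"delta_pos": [0,0,0],"dr": [0,0,0.015],"gripper": 230},{"delta_pos": [0,0,0],"dr": [0,0,0.025],"gripper": 230},{"delta_pos": [0,0,0],"dr": [0,0,0.03],"gripper": 230},{"delta_pos": [0,0,0],"dr": [0,0,0.03],"gripper": 230}]'

```text
clock: 10.35
position: [0.6344, -0.0757, 0.2133]
eef_rot: [-3.139, 0.002, 1.656]
wrist_force: [-1.7, -1.3, 5.2]
finger_gap: 0.012
finger_force: 29.9
```

```bash
python3 -c "
from h import *
s=status.sense();print({k:np.round(s[k],4) for k in ('position','eef_rot','wrist_force','ft_torque','finger_gap','finger_force')})"
```

```text
{'position': array([ 0.6344, -0.0757,  0.2133]), 'eef_rot': array([-3.1394e+00,  1.6000e-03,  1.6558e+00]), 'wrist_force': array([-1.6783, -1.2557,  5.1527]), 'ft_torque': array([-0.1945,  0.4117, -0.0196]), 'finger_gap': np.float64(0.012), 'finger_force': np.float64(29.8888)}
```

Call:
jog_arm --plan '[{"delta_pos": [0,0,0],"dr": [0,0,0.006],"gripper": 230},{"delta_pos": [0,0,0],"dr": [0,0,0.011],"gripper": 230},{"delta_pos": [0,0,0],"dr": [0,0,0.011],"gripper": 230}]'

```text
clock: 10.72
position: [0.6344, -0.0757, 0.2133]
eef_rot: [-3.139, 0.002, 1.588]
wrist_force: [-2.7, -1.0, 5.6]
finger_gap: 0.0119
finger_force: 30.4
```

Run:
```python
from tips import *
s=status.sense();print({k:np.round(s[k],4) for k in ('position','eef_rot','wrist_force','ft_torque','finger_gap','finger_force','joint_pos')})
tips(snap('scene','s6'));tips(snap('top','t6'))
```

```text
{'position': array([ 0.6344, -0.0757,  0.2133]), 'eef_rot': array([-3.1395e+00,  1.8000e-03,  1.5880e+00]), 'wrist_force': array([-2.7476, -1.0307,  5.5673]), 'ft_torque': array([-0.2645,  0.4978,  0.4455]), 'finger_gap': np.float64(0.0119), 'finger_force': np.float64(30.358), 'joint_pos': array([-0.2062,  0.2881,  1.1215, -0.0023,  1.7337, -0.2237])}
158 (np.float64(245.0), np.float64(140.0)) ang -88.7 r 0.0867
181 (np.float64(257.0), np.float64(182.0)) ang -179.8 r 0.0977
176 (np.float64(188.0), np.float64(191.0)) ang 99.9 r 0.0997
149 (np.float64(258.0), np.float64(148.0)) ang -87.8 r 0.0889
```

Call:
jog_arm --plan '[{"delta_pos": [0,0,0],"dr": [0,0,-0.006],"gripper": 230},{"delta_pos": [0,0,0],"dr": [0,0,-0.006],"gripper": 157},{"delta_pos": [0,0,0],"dr": [0,0,-0.006],"gripper": 157},{"delta_pos": [0,0,-0.12],"dr": [0,0,-0.006],"gripper": 157},{"delta_pos": [0,0,-0.17],"dr": [0,0,-0.006],"gripper": 100}]'

```text
clock: 11.45
position: [0.6351, -0.0751, 0.2995]
eef_rot: [-3.141, 0.001, 1.624]
wrist_force: [0.7, 0.5, -0.6]
finger_gap: 0.0431
finger_force: 0.0
```

```bash
python3 mv.py meas 0.40,-0.311,0.20,3,0
```

```text
t 11.45 pos [ 0.6351 -0.0751  0.2995] z [-0.    -0.001 -1.   ] F [ 0.7  0.5 -0.6] q [-0.21  0.3   0.94 -0.    1.9  -0.26] gap 0.0431
0.40,-0.311,0.20,3,0 -> [-0.446, -0.4945, 0.1997] [0.0001, 0.0002, 0.2501]
```

Call:
jog_arm --plan '[{"delta_pos": [-0.446,-0.495,0.0],"dr": [0,0,0.25],"gripper": 0},{"delta_pos": [-0.446,-0.495,0.0],"dr": [0,0,0.25],"gripper": 0},{"delta_pos": [-0.446,-0.495,0.0],"dr": [0,0,0.25],"gripper": 0},{"delta_pos": [-0.446,-0.495,0.1],"dr": [0,0,0.25],"gripper": 0},{"delta_pos": [-0.446,-0.495,0.2],"dr": [0,0,0.25],"gripper": 0}]'

```text
clock: 12.08
position: [0.4272, -0.2844, 0.2365]
eef_rot: [3.137, 0.002, 0.679]
wrist_force: [0.3, -0.7, -0.2]
finger_gap: 0.092
finger_force: 0.0
```

```bash
cat > fit.py <<'E'
from tips import *
from scipy.optimize import least_squares
def segd(P,a,b):
    t=np.clip((P-a)@(b-a)/((b-a)@(b-a)),0,1);return np.linalg.norm(P-a-t[:,None]*(b-a),axis=1)
def model(P,cx,cy,th,dz):
    D=[]
    for k in range(4):
        a=th+k*np.pi/2;f=lambda s:np.array([cx+(.0546+s*.6428)*np.cos(a),cy+(.0546+s*.6428)*np.sin(a),.135+s*.766+dz])
        D.append(segd(P,f(28),f(69)) if 0 else segd(P,f(.030),f(.069)))
    return np.min(D,0)-.011
def fit(fn,th0,C0=(.5915,-.121)):
    im=dict(np.load('pics/%s.npz'%fn));P=cloud(im);p=im['pixels'].astype(int)
    r=np.hypot(P[...,0]-C0[0],P[...,1]-C0[1])
    m=(P[...,2]>.163)&(P[...,2]<.205)&(r>.06)&(r<.115)&(p[...,0]>1.2*p[...,2])&(p[...,0]<1.9*p[...,1])&(p[...,0]>60)
    m=cv2.erode(m.astype(np.uint8),np.ones((2,2)))>0
    q=P[m];f=lambda x:model(q,*x)
    s=least_squares(f,[*C0,np.radians(th0),0],loss='soft_l1',f_scale=.001)
    print(fn,len(q),s.x[:2].round(4),'ang',np.degrees(s.x[2]).round(2),'dz',s.x[3].round(4),'med|res|',np.median(abs(s.fun)).round(4));return s.x
if __name__=='__main__':
    for f,t in(('top0',151.6),('scene0',151.6),('t4',184),('s4',184),('s6',184)): fit(f,t)
    snap('scene','s7');fit('s7',184);snap('top','t7');fit('t7',184)
E
python3 fit.py; python3 mv.py meas 0.40,-0.311,0.10,3,0
```

```text
top0 531 [ 0.5916 -0.1208] ang 151.53 dz -0.0007 med|res| 0.0008
scene0 696 [ 0.5906 -0.1198] ang 151.54 dz 0.0002 med|res| 0.0007
t4 270 [ 0.5915 -0.1208] ang 185.21 dz -0.0009 med|res| 0.0006
s4 518 [ 0.5907 -0.1198] ang 185.29 dz 0.0002 med|res| 0.0006
s6 522 [ 0.5908 -0.1197] ang 185.28 dz 0.0002 med|res| 0.0006
s7 565 [ 0.5907 -0.1198] ang 185.29 dz 0.0002 med|res| 0.0006
t7 556 [ 0.5918 -0.1207] ang 185.39 dz -0.0007 med|res| 0.0008
t 12.18 pos [ 0.4221 -0.2825  0.2277] z [-0.015  0.007 -1.   ] F [ 0.8  1.1 -0.8] q [-0.7   0.    1.42 -0.    1.74  0.19] gap 0.0941
0.40,-0.311,0.10,3,0 -> [-0.0684, 0.0204, 0.2556] [-0.0019, 0.0018, 0.0997]
```

Run:
```python
from tips import *
from scipy.optimize import least_squares
for f in ('s7','t7','scene0','top0'):
    im=dict(np.load('pics/%s.npz'%f));P=cloud(im);p=im['pixels'].astype(int)
    m=(p[...,0]>90)&(p[...,0]>2.2*p[...,1])&(P[...,2]>.213)&(P[...,2]<.24)&(np.hypot(P[...,0]-.63,P[...,1]+.08)<.05)
    q=P[m][:,:2]
    def res(x):
        e=q-x[:2];u=np.array([np.cos(x[2]),np.sin(x[2])]);b=e@u;a=e@[-u[1],u[0]]
        da=abs(a)-.006;db=abs(b)-.021;return np.where((da<0)&(db<0),np.maximum(da,db)*.3,np.hypot(np.maximum(da,0),np.maximum(db,0)))
    s=min((least_squares(res,[.634,-.075,np.radians(t)],loss='soft_l1',f_scale=.001) for t in(85,95,105,115,125,135)),key=lambda s:s.cost)
    print(f,len(q),s.x[:2].round(4),np.degrees(s.x[2]).round(1),s.cost)
    if f[-1]=='7' or 1:
        hsv=cv2.cvtColor(im['pixels'],cv2.COLOR_RGB2HSV);m=(cv2.inRange(hsv,(98,130,70),(114,255,255))>0)&(np.hypot(P[...,0]-.4,P[...,1]+.31)<.045)&(P[...,2]>.013)&(P[...,2]<.025)
        q2=P[m][:,:2]
        if len(q2)<20: continue
        r2=lambda x:np.maximum(np.hypot(*(q2-x).T)-.027,0)+np.maximum(.014-np.hypot(*(q2-x).T),0)
        s=least_squares(r2,[.4,-.31]);print('roll',len(q2),s.x.round(4),s.cost)
```

```text
s7 148 [ 0.6341 -0.0746] 95.7 3.226357563007517e-05
roll 207 [ 0.401  -0.3108] 1.130842359801581e-06
t7 72 [ 0.6351 -0.0768] 96.0 1.983907265094006e-05
scene0 93 [ 0.6347 -0.0733] 124.0 2.5038878757719833e-05
roll 197 [ 0.4011 -0.3111] 8.047112775350403e-07
top0 60 [ 0.6366 -0.0753] 124.6 1.7909643910056762e-05
roll 155 [ 0.4  -0.31] 0.0
```

Call:
jog_arm --plan '[{"delta_pos": [-0.06,0.02,0.1],"dr": [0,0,0.1],"gripper": 0},{"delta_pos": [-0.068,0.02,0.2],"dr": [0,0,0.1],"gripper": 0},{"delta_pos": [-0.068,0.02,0.25],"dr": [-0.002,0.002,0.1],"gripper": 0},{"delta_pos": [-0.068,0.02,0.25],"dr": [-0.002,0.002,0.1],"gripper": 0},{"delta_pos": [-0.068,0.02,0.25],"dr": [-0.002,0.002,0.1],"gripper": 0}]'

```text
clock: 12.8
position: [0.4085, -0.3114, 0.1107]
eef_rot: [3.133, -0.013, 0.061]
wrist_force: [0.3, -1.2, 0.5]
finger_gap: 0.0939
finger_force: 0.0
```

```bash
python3 -c "
from h import *
vision.get_image('top')"
python3 mv.py meas 0.40,-0.311,0.10,3,0  0.40,-0.311,0.005,3,0
```

```text
t 12.85 pos [ 0.4086 -0.3117  0.1112] z [ 0.014 -0.008 -1.   ] F [-0.4 -0.6  0.8] q [-0.76  0.03  1.62  0.    1.48  0.75] gap 0.0941
0.40,-0.311,0.10,3,0 -> [-0.0175, -0.0026, 0.0221] [0.0015, -0.0022, 0.0013]
0.40,-0.311,0.005,3,0 -> [-0.0201, -0.0044, 0.2121] [0.0015, -0.0022, 0.0013]
```

Call:
jog_arm --plan '[{"delta_pos": [-0.017,-0.002,0.07],"dr": [0.001,-0.002,0.001],"gripper": 0},{"delta_pos": [-0.017,-0.003,0.14],"dr": [0.0015,-0.002,0.001],"gripper": 0},{"delta_pos": [-0.017,-0.003,0.16],"dr": [0.0015,-0.002,0.001],"gripper": 0},{"delta_pos": [-0.017,-0.003,0.16],"dr": [0.0015,-0.002,0.001],"gripper": 0},{"delta_pos": [-0.017,-0.003,0.16],"dr": [0.0015,-0.002,0.001],"gripper": 0}]'

```text
clock: 13.48
position: [0.4012, -0.3124, 0.0323]
eef_rot: [3.14, -0.003, 0.052]
wrist_force: [0.2, -0.5, 0.2]
finger_gap: 0.0939
finger_force: 0.0
```

```bash
python3 mv.py meas 0.401,-0.311,0.006,3,0
```

```text
t 13.47 pos [ 0.4012 -0.3124  0.0323] z [ 0.003 -0.002 -1.   ] F [ 0.2 -0.5  0.2] q [-0.77  0.1   1.72  0.    1.33  0.75] gap 0.0939
0.401,-0.311,0.006,3,0 -> [-0.0004, -0.0028, 0.0525] [0.0003, -0.0004, -0.0]
```

Call:
jog_arm --plan '[{"delta_pos": [0,-0.003,0.04],"dr": [0,0,0],"gripper": 0},{"delta_pos": [0,-0.003,0.056],"dr": [0,0,0],"gripper": 0},{"delta_pos": [0,-0.003,0.056],"dr": [0,0,0],"gripper": 0},{"delta_pos": [0,-0.003,0.056],"dr": [0,0,0],"gripper": 90},{"delta_pos": [0,-0.003,0.056],"dr": [0,0,0],"gripper": 120}]'

```text
clock: 14.1
position: [0.4003, -0.3103, 0.0031]
eef_rot: [3.141, -0.001, 0.052]
wrist_force: [-0.5, 0.3, -0.7]
finger_gap: 0.0772
finger_force: 0.0
```

Call:
jog_arm --plan '[{"delta_pos": [0,0,0],"dr": [0,0,0],"gripper": 140},{"delta_pos": [0,0,0],"dr": [0,0,0],"gripper": 140},{"delta_pos": [0,0,0],"dr": [0,0,0],"gripper": 140}]'

```text
clock: 14.48
position: [0.4, -0.3102, 0.0026]
eef_rot: [-3.142, -0.0, 0.052]
wrist_force: [-0.1, -0.8, 0.7]
finger_gap: 0.0537
finger_force: 30.0
```

```bash
python3 mv.py meas
python3 - <<'E'
from tips import *
C=np.array([.5912,-.1203]);th=np.radians(185.3)
f=lambda s:np.r_[C+(.0546+s*.6428)*np.array([np.cos(th),np.sin(th)]),.135+.766*s]
print(np.degrees(th)-180)
for s in (130,95,70,40,3): print(s,f(s/1000).round(4))
E
python3 mv.py meas 0.401,-0.311,0.22,3,0 0.42,-0.20,0.25,5.3,40
```

```text
t 14.47 pos [ 0.4    -0.3102  0.0026] z [ 0.  0. -1.] F [-0.1 -0.8  0.7] q [-0.77  0.12  1.75  0.    1.27  0.75] gap 0.0537
5.30000000000004
130 [ 0.4536 -0.1331  0.2346]
95 [ 0.476  -0.131   0.2078]
70 [ 0.492  -0.1295  0.1886]
40 [ 0.5112 -0.1277  0.1656]
3 [ 0.5349 -0.1255  0.1373]
t 14.47 pos [ 0.4    -0.3102  0.0026] z [ 0.  0. -1.] F [-0.1 -0.8  0.7] q [-0.77  0.12  1.75  0.    1.27  0.75] gap 0.0537
0.401,-0.311,0.22,3,0 -> [0.002, 0.0017, -0.4348] [-0.0, -0.0001, -0.0001]
0.42,-0.20,0.25,5.3,40 -> [0.0514, -0.2181, -0.4948] [0.0023, 0.111, -0.0062]
```

Call:
jog_arm --plan '[{"delta_pos": [0,0,-0.08],"dr": [0,0,0],"gripper": 140},{"delta_pos": [0,0,-0.2],"dr": [0,0,0],"gripper": 140},{"delta_pos": [0.02,-0.03,-0.3],"dr": [0,0.02,0],"gripper": 140},{"delta_pos": [0.03,-0.1,-0.4],"dr": [0,0.05,0],"gripper": 140},{"delta_pos": [0.051,-0.2,-0.495],"dr": [0.001,0.08,-0.004],"gripper": 140}]'

```text
clock: 15.1
position: [0.42, -0.2136, 0.2482]
eef_rot: [3.139, -0.506, 0.079]
wrist_force: [-1.1, 1.0, -0.1]
finger_gap: 0.0539
finger_force: 30.0
```

```bash
python3 -c "
from h import *
vision.get_image('top');vision.get_image('top')"
python3 mv.py meas 0.4536,-0.1331,0.2346,5.3,40
```

```text
t 15.2 pos [ 0.4186 -0.2122  0.251 ] z [ 0.486  0.031 -0.873] F [-0.6 -0.4 -0.1] q [-0.9  -0.41  1.8   0.41  1.46  0.61] gap 0.054
0.4536,-0.1331,0.2346,5.3,40 -> [0.0562, -0.1526, 0.0675] [0.0024, 0.0302, -0.0013]
```

Call:
jog_arm --plan '[{"delta_pos": [0.056,-0.08,0.06],"dr": [0.002,0.02,-0.001],"gripper": 140},{"delta_pos": [0.056,-0.153,0.068],"dr": [0.002,0.03,-0.001],"gripper": 140},{"delta_pos": [0.056,-0.153,0.068],"dr": [0.002,0.03,-0.001],"gripper": 140},{"delta_pos": [0.056,-0.153,0.068],"dr": [0.002,0.03,-0.001],"gripper": 140},{"delta_pos": [0.056,-0.153,0.068],"dr": [0.002,0.03,-0.001],"gripper": 140}]'

```text
clock: 15.82
position: [0.4547, -0.1359, 0.2291]
eef_rot: [-3.133, -0.687, 0.082]
wrist_force: [-0.4, -0.1, -0.1]
finger_gap: 0.0539
finger_force: 30.0
```

```bash
python3 mv.py meas 0.4536,-0.1331,0.2346,5.3,40
python3 - <<'E'
from fit import *
im=snap('scene','s8');fit('s8',185)
cv2.imwrite('pics/c8.png',cv2.resize(im['pixels'][80:230,130:330],(800,600),interpolation=3)[:,:,::-1])
snap('top','t8');fit('t8',185)
E
```

```text
t 15.82 pos [ 0.4547 -0.1359  0.2291] z [ 0.631  0.061 -0.773] F [-0.4 -0.1 -0.1] q [-0.8  -0.55  1.99  0.54  1.27  0.64] gap 0.0539
0.4536,-0.1331,0.2346,5.3,40 -> [0.0056, -0.0058, -0.0096] [-0.0004, 0.0017, -0.0012]
s8 565 [ 0.5905 -0.1198] ang 185.25 dz 0.0001 med|res| 0.0006
t8 521 [ 0.5916 -0.1204] ang 185.37 dz -0.0007 med|res| 0.0008
```

Call:
jog_arm --plan '[{"delta_pos": [0.0056,-0.0058,0.02],"dr": [-0.0004,0.0017,-0.0012],"gripper": 140},{"delta_pos": [0.0056,-0.0058,0.06],"dr": [-0.0004,0.0017,-0.0012],"gripper": 140},{"delta_pos": [0.0056,-0.0058,0.06],"dr": [-0.0004,0.0017,-0.0012],"gripper": 140},{"delta_pos": [0.0056,-0.0058,0.06],"dr": [-0.0004,0.0017,-0.0012],"gripper": 140}]'

```text
clock: 16.42
position: [0.4752, -0.1302, 0.2078]
eef_rot: [-3.141, -0.698, 0.092]
wrist_force: [-1.5, -0.6, -1.1]
finger_gap: 0.0537
finger_force: 30.0
```

```bash
cat > ax.py <<'E'
from h import *
C=np.array([.5912,-.1203]);th=np.radians(185.3)
o=np.r_[C+.0546*np.array([np.cos(th),np.sin(th)]),.135];d=np.r_[.6428*np.array([np.cos(th),np.sin(th)]),.766]
s=status.sense();R=Ro.from_euler('xyz',s['eef_rot']).as_matrix();p=s['position'];k=(p-o)@d
print('t',round(s['clock'],2),'s_tcp mm',(k*1e3).round(2),'lateral err (tool x,y,z) mm',(R.T@(o+k*d-p)*1e3).round(2),'tilt err deg',np.degrees(np.cross(R[:,2],-d)@R).round(2),'F tool',(R.T@s['wrist_force']).round(2),'T',s['ft_torque'].round(2),'gap',s['finger_gap'].round(4))
E
python3 ax.py
python3 - <<'E'
from tips import *
s=status.sense();R=Ro.from_euler('xyz',s['eef_rot']).as_matrix()
for n in('scene','top'):
    im=snap(n,'r_'+n);P=cloud(im)
    hsv=cv2.cvtColor(im['pixels'],cv2.COLOR_RGB2HSV);m=(cv2.inRange(hsv,(98,130,50),(114,255,255))>0)
    L=(P-s['position'])@R; m&=(np.abs(L)<.05).all(-1)
    q=L[m]*1e3
    if len(q)>10: print(n,len(q),'min',np.percentile(q,2,axis=0).round(1),'max',np.percentile(q,98,axis=0).round(1))
E
```

```text
scene 166 min [-22.1 -26.4 -17.3] max [27.6  5.2 -1.5]
top 230 min [-21.  -24.3 -16.6] max [28.2 25.  -1.4]Traceback (most recent call last):
  File "ax.py", line 5, in <module>
    print('t',round(s['clock'],2),'s_tcp mm',(k*1e3).round(2),'lateral err (tool x,y,z) mm',(R.T@(o+k*d-p)*1e3).round(2),'tilt err deg',np.degrees(np.cross(R[:,2],-d)@R).round(2),'F tool',(R.T@s['wrist_force']).round(2),'T',s['ft_torque'].round(2),'gap',s['finger_gap'].round(4))
                                                                                                                                                                                                                                                              ^^^^^^^^^^^^^^^^^^^^^
AttributeError: 'float' object has no attribute 'round'
```

```bash
sed -i "s/s\['finger_gap'\].round(4)/round(s['finger_gap'],4)/" ax.py; python3 ax.py
```

```text
t 16.52 s_tcp mm 95.78 lateral err (tool x,y,z) mm [0.29 0.72 0.01] tilt err deg [ 0.01 -0.06 -0.  ] F tool [-0.67 -1.27  0.77] T [-0.06  0.53  0.08] gap 0.0538
```

Call:
jog_arm --plan '[{"delta_pos": [-0.0014,0.0014,0.02],"dr": [0,0,0],"gripper": 140},{"delta_pos": [-0.0014,0.0014,0.045],"dr": [0,0,0],"gripper": 140},{"delta_pos": [-0.0014,0.0014,0.07],"dr": [0,0,0],"gripper": 140},{"delta_pos": [-0.0014,0.0014,0.07],"dr": [0,0,0],"gripper": 140}]'

```text
clock: 17.02
position: [0.497, -0.1277, 0.1781]
eef_rot: [-3.138, -0.696, 0.092]
wrist_force: [-0.3, 0.7, -0.5]
finger_gap: 0.0541
finger_force: 30.0
```

```bash
python3 ax.py
```

```text
t 17.02 s_tcp mm 58.65 lateral err (tool x,y,z) mm [ 2.81  1.36 -0.01] tilt err deg [-0.18  0.11 -0.  ] F tool [-0.49 -0.67  0.27] T [-0.07  0.52  0.05] gap 0.0541
```

```bash
python3 -c "
from h import *
for i in range(4): vision.get_image('top')"; python3 ax.py
```

```text
t 17.23 s_tcp mm 60.2 lateral err (tool x,y,z) mm [1.48 0.61 0.  ] tilt err deg [-0.05 -0.02  0.  ] F tool [ 0.06 -0.54  0.77] T [-0.07  0.52  0.03] gap 0.054
```

Call:
jog_arm --plan '[{"delta_pos": [0.001,0.0012,0.02],"dr": [0,0,0],"gripper": 140},{"delta_pos": [0.001,0.0012,0.04],"dr": [0,0,0],"gripper": 140},{"delta_pos": [0.001,0.0012,0.054],"dr": [0,0,0],"gripper": 140},{"delta_pos": [0.001,0.0012,0.054],"dr": [0,0,0],"gripper": 140},{"delta_pos": [0.001,0.0012,0.054],"dr": [0,0,0],"gripper": 140}]'

```text
clock: 17.85
position: [0.5146, -0.1272, 0.1593]
eef_rot: [-3.14, -0.698, 0.093]
wrist_force: [-0.4, 0.6, -0.8]
finger_gap: 0.054
finger_force: 30.0
```

```bash
python3 ax.py
```

```text
t 17.85 s_tcp mm 32.9 lateral err (tool x,y,z) mm [1.46 0.24 0.  ] tilt err deg [-0.09  0.03  0.  ] F tool [-0.8  -0.65  0.41] T [-0.03  0.64  0.04] gap 0.054
```

Free so far, with forces under 1 N. Next I'll press past the catch in small steps.

Call:
jog_arm --plan '[{"delta_pos": [0.001,0,0.006],"dr": [0,0,0],"gripper": 140},{"delta_pos": [0.001,0,0.012],"dr": [0,0,0],"gripper": 140},{"delta_pos": [0.001,0,0.018],"dr": [0,0,0],"gripper": 140},{"delta_pos": [0.001,0,0.018],"dr": [0,0,0],"gripper": 140}]'

```text
clock: 18.35
position: [0.5209, -0.1267, 0.1526]
eef_rot: [-3.14, -0.698, 0.092]
wrist_force: [0.6, -0.7, -4.1]
finger_gap: 0.0535
finger_force: 30.0
```

```bash
python3 ax.py
```

```text
t 18.35 s_tcp mm 23.75 lateral err (tool x,y,z) mm [0.99 0.17 0.  ] tilt err deg [-0.07  0.    0.  ] F tool [-2.17  0.79  3.48] T [-0.07  0.56  0.07] gap 0.0535
```

Call:
jog_arm --plan '[{"delta_pos": [0,0,0.01],"dr": [0,0,0],"gripper": 140},{"delta_pos": [0,0,0.018],"dr": [0,0,0],"gripper": 140},{"delta_pos": [0,0,0.026],"dr": [0,0,0],"gripper": 140},{"delta_pos": [0,0,0.03],"dr": [0,0,0],"gripper": 140},{"delta_pos": [0,0,0.03],"dr": [0,0,0],"gripper": 140}]'

```text
clock: 18.98
position: [0.5311, -0.1259, 0.1416]
eef_rot: [-3.14, -0.7, 0.092]
wrist_force: [3.0, 0.7, -3.6]
finger_gap: 0.0541
finger_force: 30.0
```

```bash
python3 ax.py
```

```text
t 18.98 s_tcp mm 8.82 lateral err (tool x,y,z) mm [ 0.17 -0.02  0.  ] tilt err deg [-0.05 -0.08 -0.  ] F tool [ 0.02 -0.39  4.76] T [-0.08  0.18  0.04] gap 0.0541
```

Call:
jog_arm --plan '[{"delta_pos": [0,0,0.004],"dr": [0,0,0],"gripper": 140},{"delta_pos": [0,0,0.008],"dr": [0,0,0],"gripper": 140},{"delta_pos": [0,0,0.012],"dr": [0,0,0],"gripper": 140},{"delta_pos": [0,0,0.012],"dr": [0,0,0],"gripper": 140}]'

```text
clock: 19.48
position: [0.5344, -0.1255, 0.1369]
eef_rot: [-3.141, -0.698, 0.092]
wrist_force: [-0.1, -0.3, -0.0]
finger_gap: 0.0539
finger_force: 30.0
```

```bash
python3 ax.py
```

```text
t 19.48 s_tcp mm 3.01 lateral err (tool x,y,z) mm [0.63 0.06 0.  ] tilt err deg [-0.06 -0.01  0.  ] F tool [-0.15  0.32 -0.08] T [-0.1   0.5  -0.01] gap 0.0539
```

Call:
jog_arm --plan '[{"delta_pos": [0,0,0.003],"dr": [0,0,0],"gripper": 140},{"delta_pos": [0,0,0.005],"dr": [0,0,0],"gripper": 140},{"delta_pos": [0,0,0.005],"dr": [0,0,0],"gripper": 140}]'

```text
clock: 19.85
position: [0.5347, -0.1256, 0.1367]
eef_rot: [3.14, -0.697, 0.096]
wrist_force: [-23.7, -0.1, 15.7]
finger_gap: 0.0537
finger_force: 30.0
```

```bash
python3 ax.py
```

```text
t 19.85 s_tcp mm 2.68 lateral err (tool x,y,z) mm [ 0.5  -0.03 -0.  ] tilt err deg [-0.04  0.09  0.  ] F tool [ -8.03  -2.12 -27.13] T [0.29 2.03 0.31] gap 0.0537
```

Call:
jog_arm --plan '[{"delta_pos": [0,0,-0.004],"dr": [0,0,0],"gripper": 140},{"delta_pos": [0,0,-0.004],"dr": [0,0,0],"gripper": 80},{"delta_pos": [0,0,-0.004],"dr": [0,0,0],"gripper": 40},{"delta_pos": [0,0,-0.004],"dr": [0,0,0],"gripper": 0},{"delta_pos": [0,0,-0.004],"dr": [0,0,0],"gripper": 0}]'

```text
clock: 20.48
position: [0.5347, -0.1254, 0.1363]
eef_rot: [-3.14, -0.698, 0.092]
wrist_force: [-0.3, -1.4, -0.1]
finger_gap: 0.0907
finger_force: 0.0
```

```bash
python3 ax.py
```

```text
t 20.48 s_tcp mm 2.39 lateral err (tool x,y,z) mm [ 0.75  0.16 -0.  ] tilt err deg [-0.07  0.   -0.  ] F tool [-0.37  1.36 -0.24] T [-0.07  0.41  0.  ] gap 0.0907
```

Call:
jog_arm --plan '[{"delta_pos": [0,0,-0.06],"dr": [0,0,0],"gripper": 0},{"delta_pos": [0,0,-0.16],"dr": [0,0,0],"gripper": 0},{"delta_pos": [0,0,-0.27],"dr": [0,0,0],"gripper": 0},{"delta_pos": [0,0,-0.36],"dr": [0,0,0],"gripper": 0},{"delta_pos": [0,0,-0.36],"dr": [0,0,0],"gripper": 0}]'

```text
clock: 21.1
position: [0.4195, -0.1381, 0.2787]
eef_rot: [3.134, -0.703, 0.095]
wrist_force: [0.1, -0.5, 0.2]
finger_gap: 0.0941
finger_force: 0.0
```

```bash
python3 ax.py
python3 - <<'E'
from fit import *
import ax
o,d=ax.o,ax.d
for n in('scene','top'):
    im=snap(n,'f_'+n);fit('f_'+n,185);P=cloud(im)
    hsv=cv2.cvtColor(im['pixels'],cv2.COLOR_RGB2HSV);m=(cv2.inRange(hsv,(98,130,50),(114,255,255))>0)
    e=P-o;k=e@d;r=np.linalg.norm(e-k[...,None]*d,axis=-1);m&=(r<.04)&(k>-.02)&(k<.08)
    print(n,m.sum(),'s pct',np.percentile(k[m],[2,25,50,75,98]).round(4),'r',np.percentile(r[m],[2,50,98]).round(4))
    if n=='scene': cv2.imwrite('pics/fin.png',cv2.resize(im['pixels'][115:265,150:350],(800,600),interpolation=3)[:,:,::-1])
    p=im['pixels'].astype(int)
E
```

```text
t 21.1 s_tcp mm 185.93 lateral err (tool x,y,z) mm [-1.91 -1.86 -0.01] tilt err deg [ 0.36 -0.28  0.  ] F tool [ 0.12  0.51 -0.11] T [-0.03  0.42  0.01] gap 0.0941
t 21.1 s_tcp mm 185.93 lateral err (tool x,y,z) mm [-1.91 -1.86 -0.01] tilt err deg [ 0.36 -0.28  0.  ] F tool [ 0.12  0.51 -0.11] T [-0.03  0.42  0.01] gap 0.0941
f_scene 555 [ 0.5906 -0.1198] ang 185.57 dz 0.0001 med|res| 0.0007
scene 340 s pct [0.0046 0.0154 0.0177 0.0188 0.0212] r [0.0156 0.024  0.0291]
f_top 541 [ 0.5917 -0.1207] ang 185.78 dz -0.0008 med|res| 0.0007
top 211 s pct [0.005  0.0156 0.0168 0.0179 0.0205] r [0.0169 0.0225 0.0273]
```

View pics/fin.png

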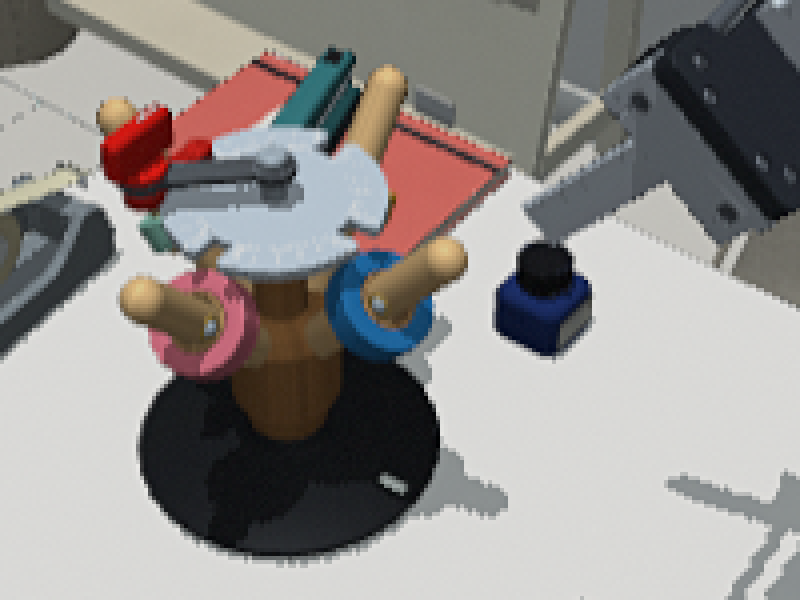

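The blue roll at crop (382,305) sits against its collar, with the catch ball at (378,305) clear above it. Its outer face measures about 17.5 mm from the seat, as expected for an 18 mm roll. The wing is in the locked direction and the bystanders haven't moved, so I'm handing in.

```bash
python3 -c "
from bench import arm
print(arm.finish_job())"
```

```text
the job is handed in; nothing more can be done
None
```

I turned the empty arm to the front mark, locked the carousel, then pressed the blue roll past the catch until it sat home (about 27 N at most), and handed the job in; it was still locked and the ink bottle and glue stick were never touched.

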